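Clear the oil-tasting booth: lock the carrier, load the glasses, sort the samples

ROBOT

A 6-joint arm with a two-finger parallel gripper is mounted at the origin on the work surface. World frame = base frame: x ahead of the robot, y to its left, z up, the work surface at z = 0. Lengths are in mm, angles in rad, forces in N, time in s.
With the tool pointing down it reaches from about 275 to 1000 mm from the base axis. Payload 8.4 kg.
Tool frame: the origin (TCP) lies at the very end of the fingers, on their centre line; the grasp point (between the pads) lies behind it (grip_point_offset is the z of the grasp point in the tool frame, in mm); z points along the fingers, y is the line along which they close (so a half turn about z gives the same grasp; the last joint's range is limited). The gripper opens to 85 mm and grips with 20 to 120 N. Pads are 22 mm wide; open, the fingers measure 114 mm over their backs; the gripper's body (76 mm by 85 mm) begins 54 mm behind the grasp point. The pads swing forward as they close: fully open they stand 13 mm farther back than shut.
Start: joints at [-0.002, 0.353, 1.633, -0, 1.155, -0.002], TCP at [625.002, -0, 231.281] pointing down, gripper open.
Joint ranges: [-2.63, 2.63], [-0.92, 2.1], [0.06, 2.66], [-1.3, 4.44], [0, 2.69], [-3.02, 3.02]. Speed limits (rad/s): [2.22, 2.22, 2.79, 3.14, 3.14, 3.14].

INTERFACE

Orientations are given as a unit quaternion [w, x, y, z].
In Python, from plant import * gives the robot as it stands.
- The arm moves only by the tool send_rows, never from a script. Its argument "rows" is a list of rows, each an object of numbers: "ax", "ay", "az": the turn, a rotation vector about the tool's x, y, z as a fraction of full scale; "x", "y", "z": the shift along the tool's x, y, z as a fraction of full scale; "jaw": the opening, from 0 (shut) to 1 (fully open). In form: [{"ax": .., "ay": .., "az": .., "x": .., "y": .., "z": .., "jaw": ..}, ...]. A call has 1 to 10 rows; each row shifts and turns the commanded pose from where the row before left it, along the tool's axes as they then stand; what a row does not reach is not made up. Full scale, the value 1, is 20 mm for a shift and 0.12 rad for a turn. A row lasts 1/12 s, in which the tool goes at most 41.7 mm and 7.16 degrees, less where a joint would pass 70% of its speed; a pose out of reach is approached as far as the arm can. A call with a number of a shift or a turn outside -1 to 1 is refused whole. A call with a gripper value outside its range is refused whole. The fingers move at their own pace and stop on an object; the grip force is fixed at half the most. Time passes only in rows, so rows that do not move let the fingers close. It gives the time, the measured TCP pose, the force, the opening and the grip force at its end, in the units of the state.
- get_obs(): the state, without advancing time (a new reading comes with each control period).
- camera(name): name is "scene" or "side" or "wrist"; returns (picture, depth): 384x512x3 uint8, blue, green, red; 384x512 float32, mm along the optical axis (not along the pixel's ray), 0 where there is no reading.
- camera_info(name): a dict with "fx", "fy", "cx", "cy" (pixels), "rvec" (rotation vector, rad) and "tvec" (3), from world to camera coordinates, as OpenCV has them. Camera axes: x right, y down, z forward; pixel columns grow to the right and rows downward; lengths in mm; the calibration is good to about 2 mm. A picture is of the moment at which its call begins: read the wrist's pose just before it. camera_info takes no time and is no camera call; for the wrist camera it gives the pose at the moment of the call.
- job_done(): hands the job in; it is judged then, once.
The state is a dict: "time": time; "joints": joint angles; "dq": joint speeds; "tau": joint torques, N m; "position": TCP position; "orientation": TCP orientation; "force": force on the tool from outside, world axes, zero at the start; "wrist_torque": the same for the moment, N m; "opening": finger opening in mm; "gripper_force": force on a finger pad.
Only numpy, scipy, OpenCV 4.12 (cv2) and the standard library are available. Lean on these libraries where they do the work, as an engineer would, in place of code of your own. Each camera call takes 0.05 s, during which the arm holds its last target. There are 200 camera calls.

TASK

Clear this oil-tasting booth. First turn the red cam lever its full quarter turn so that it draws the still empty dimpled tray tight against its end block, then set every blue tasting glass upright into a pocket of its own, handling the thin glass gently: no hard squeeze, no drop, no pressing down. Sort the samples too, the lidded oil pots into the green tub and the brown vials into the yellow tub, leave everything else where it is, and leave the cam locked.

Things in the scene. Friction and masses are not known exactly. Their poses are not given: they have to be found in the camera images.
- dock: base plate of the glass carrier, fixed to the counter, aluminium, 112 x 410 x 6 mm, with a grey end block 112 x 64 x 30 mm at its -y end; the long side lies along its y axis; its origin is on the counter under the middle of the tray (35 mm off the middle of the base plate), z up
- tray (a joint): sliding dimpled tray of dark grey foam-like plastic, 94 x 328 mm, on the base plate; its top is 26 mm above the counter. 0 m: slack, an 8 mm gap to the grey end block; 0.008 m: drawn tight against it (it slides along the dock's -y). It is moved only by the cam lever and stays where the cam leaves it
- cam (a joint): red cam lever on the grey end block, turning about an upright axis: 0 rad (slack) it points along the dock's -x, and at 1.571 rad (locked, its stop) along the dock's -y; it grows counter-clockwise seen from above. It may start a little turned, draws the tray in proportion (8 mm in the quarter turn), stays where it is left and needs about 2 to 3 N at the grip
- cam_grip (a point): the lever's upright round red grip post, 16 mm diameter, from 39 mm to 75 mm above the counter, 60 mm from the pivot; this point is on its axis, 61 mm above the counter. Below it runs the lever arm, its top 39 mm above the counter
- cam_pivot (a point): point on the cam's axis of turning, at the same height as cam_grip
- pocket0 (a point): centre of the floor of pocket 1 of the four round dimples in one row, 80 mm apart along the dock's y, 50 mm wide (58 mm at the bevelled mouth) and 10 mm deep; this point is 16 mm above the counter; empty at the start
- pocket1 (a point): centre of the floor of pocket 2 of the four round dimples in one row, 80 mm apart along the dock's y, 50 mm wide (58 mm at the bevelled mouth) and 10 mm deep; this point is 16 mm above the counter; empty at the start
- pocket2 (a point): centre of the floor of pocket 3 of the four round dimples in one row, 80 mm apart along the dock's y, 50 mm wide (58 mm at the bevelled mouth) and 10 mm deep; this point is 16 mm above the counter; empty at the start
- pocket3 (a point): centre of the floor of pocket 4 of the four round dimples in one row, 80 mm apart along the dock's y, 50 mm wide (58 mm at the bevelled mouth) and 10 mm deep; this point is 16 mm above the counter; empty at the start
- glass1: cobalt blue rounded tasting glass, cover fixed on, thin: it cracks if squeezed with over 25 N a finger (6 to 15 N holds it), pressed down with over 25 N, or dropped over 5 mm into a pocket; about 90 g, 64 mm tall, flat foot 34 mm wide, widest, 60 mm, from 28 to 44 mm above the foot, 48 mm at the top; origin at the centre of the foot, z up. Its yaw does not matter. It may be absent
- glass2: cobalt blue rounded tasting glass, cover fixed on, thin: it cracks if squeezed with over 25 N a finger (6 to 15 N holds it), pressed down with over 25 N, or dropped over 5 mm into a pocket; about 90 g, 64 mm tall, flat foot 34 mm wide, widest, 60 mm, from 28 to 44 mm above the foot, 48 mm at the top; origin at the centre of the foot, z up. Its yaw does not matter. It may be absent
- glass3: cobalt blue rounded tasting glass, cover fixed on, thin: it cracks if squeezed with over 25 N a finger (6 to 15 N holds it), pressed down with over 25 N, or dropped over 5 mm into a pocket; about 90 g, 64 mm tall, flat foot 34 mm wide, widest, 60 mm, from 28 to 44 mm above the foot, 48 mm at the top; origin at the centre of the foot, z up. Its yaw does not matter. It may be absent
- glass4: cobalt blue rounded tasting glass, cover fixed on, thin: it cracks if squeezed with over 25 N a finger (6 to 15 N holds it), pressed down with over 25 N, or dropped over 5 mm into a pocket; about 90 g, 64 mm tall, flat foot 34 mm wide, widest, 60 mm, from 28 to 44 mm above the foot, 48 mm at the top; origin at the centre of the foot, z up. Its yaw does not matter. It may be absent
- pot1: oil sample pot, yellow oil with a white lid and a green dot, 35 mm tall, 36 mm wide at the foot, 45 to 47 mm at the top from 28 mm up, about 35 g; origin at the centre of its underside, z up. It may be absent
- pot2: oil sample pot, yellow oil with a white lid and a green dot, 35 mm tall, 36 mm wide at the foot, 45 to 47 mm at the top from 28 mm up, about 35 g; origin at the centre of its underside, z up. It may be absent
- pot3: oil sample pot, yellow oil with a white lid and a green dot, 35 mm tall, 36 mm wide at the foot, 45 to 47 mm at the top from 28 mm up, about 35 g; origin at the centre of its underside, z up. It may be absent
- vial1: brown sample vial with a black cap, upright cylinder 44 mm tall and 32 to 33 mm wide, about 50 g; origin at the centre of its underside, z up. It may be absent
- vial2: brown sample vial with a black cap, upright cylinder 44 mm tall and 32 to 33 mm wide, about 50 g; origin at the centre of its underside, z up. It may be absent
- green_tub: open green tub for the sample pots, fixed, 170 mm along its x by 140 mm along its y outside, walls 5 mm thick and 42 mm high, floor 5 mm thick; origin under its centre
- yellow_tub: open yellow tub for the vials, fixed, 170 mm along its x by 140 mm along its y outside, walls 5 mm thick and 42 mm high, floor 5 mm thick; origin under its centre
- dish: bystander: small white olive dish, 58 mm wide, 16 mm tall with olives up to 27 mm; origin under its centre
Not all that is in view belongs to the job. What is shaped like the glass2 but turquoise is not meant.

How it is judged (in metres and radians):
On the way, in this order (a step that is already met when the one before it is completed fails the run):
1. the cam is locked and the tray tight, with no glass on the tray yet (value of joint cam above 1.4 rad and value of joint tray above 0.0068 m and horizontal distance between each of glass1, glass2, glass3, glass4 and pocket0 above 0.045 m and horizontal distance between each of glass1, glass2, glass3, glass4 and pocket1 above 0.045 m and horizontal distance between each of glass1, glass2, glass3, glass4 and pocket2 above 0.045 m and horizontal distance between each of glass1, glass2, glass3, glass4 and pocket3 above 0.045 m), for 0.2 s.
2. every glass stands in a pocket (((horizontal distance between glass1 and pocket0 below 0.007 m and z of glass1 in the frame of pocket0 below 0.004 m) or (horizontal distance between glass1 and pocket1 below 0.007 m and z of glass1 in the frame of pocket1 below 0.004 m) or (horizontal distance between glass1 and pocket2 below 0.007 m and z of glass1 in the frame of pocket2 below 0.004 m) or (horizontal distance between glass1 and pocket3 below 0.007 m and z of glass1 in the frame of pocket3 below 0.004 m)) and height (world z) of each of glass1, glass2, glass3, glass4 above 0.011 m and angle between each of glass1, glass2, glass3, glass4's own z axis and vertical below 0.12 rad and linear speed of each of glass1, glass2, glass3, glass4 below 0.03 m/s and ((horizontal distance between glass2 and pocket0 below 0.007 m and z of glass2 in the frame of pocket0 below 0.004 m) or (horizontal distance between glass2 and pocket1 below 0.007 m and z of glass2 in the frame of pocket1 below 0.004 m) or (horizontal distance between glass2 and pocket2 below 0.007 m and z of glass2 in the frame of pocket2 below 0.004 m) or (horizontal distance between glass2 and pocket3 below 0.007 m and z of glass2 in the frame of pocket3 below 0.004 m)) and ((horizontal distance between glass3 and pocket0 below 0.007 m and z of glass3 in the frame of pocket0 below 0.004 m) or (horizontal distance between glass3 and pocket1 below 0.007 m and z of glass3 in the frame of pocket1 below 0.004 m) or (horizontal distance between glass3 and pocket2 below 0.007 m and z of glass3 in the frame of pocket2 below 0.004 m) or (horizontal distance between glass3 and pocket3 below 0.007 m and z of glass3 in the frame of pocket3 below 0.004 m)) and ((horizontal distance between glass4 and pocket0 below 0.007 m and z of glass4 in the frame of pocket0 below 0.004 m) or (horizontal distance between glass4 and pocket1 below 0.007 m and z of glass4 in the frame of pocket1 below 0.004 m) or (horizontal distance between glass4 and pocket2 below 0.007 m and z of glass4 in the frame of pocket2 below 0.004 m) or (horizontal distance between glass4 and pocket3 below 0.007 m and z of glass4 in the frame of pocket3 below 0.004 m))), for 0.2 s.
At the end, for the whole second after the job is handed in: cam at 1.40 rad or more and tray drawn in 6.8 mm or more; every glass present stands at rest in a pocket: foot centre within 7 mm of the pocket's centre, no more than 4 mm above its floor, tilted less than 0.12 rad; every pot lies at rest inside the green tub and every vial inside the yellow tub (all of step 2 and value of joint cam above 1.4 rad and value of joint tray above 0.0068 m and z of each of pot1, pot2, pot3 in the frame of green_tub below 0.035 m and linear speed of each of pot1, pot2, pot3, vial1, vial2 below 0.03 m/s and x of pot1 in the frame of green_tub between -0.081 and 0.081 m and y of pot1 in the frame of green_tub between -0.066 and 0.066 m and x of pot2 in the frame of green_tub between -0.081 and 0.081 m and y of pot2 in the frame of green_tub between -0.066 and 0.066 m and x of pot3 in the frame of green_tub between -0.081 and 0.081 m and y of pot3 in the frame of green_tub between -0.066 and 0.066 m and z of each of vial1, vial2 in the frame of yellow_tub below 0.035 m and x of vial1 in the frame of yellow_tub between -0.081 and 0.081 m and y of vial1 in the frame of yellow_tub between -0.066 and 0.066 m and x of vial2 in the frame of yellow_tub between -0.081 and 0.081 m and y of vial2 in the frame of yellow_tub between -0.066 and 0.066 m); the robot touches nothing.
It fails at once if a glass squeezed by the fingers with more than 60 N (the two sides added) (contact force between the fingers and glass1 above 60 N or contact force between the fingers and glass2 above 60 N or contact force between the fingers and glass3 above 60 N or contact force between the fingers and glass4 above 60 N).
It fails at once if a glass struck or pressed on the tray or the counter with more than 30 N (contact force between any of glass1, glass2, glass3, glass4 and tray above 30 N or contact force between any of glass1, glass2, glass3, glass4 and table above 30 N).
It fails at once if a glass dropped into a pocket: moving faster than 0.35 m/s within 12 mm of its floor ((horizontal distance between glass1 and pocket0 below 0.03 m and z of glass1 in the frame of pocket0 below 0.012 m and linear speed of glass1 above 0.35 m/s) or (horizontal distance between glass1 and pocket1 below 0.03 m and z of glass1 in the frame of pocket1 below 0.012 m and linear speed of glass1 above 0.35 m/s) or (horizontal distance between glass1 and pocket2 below 0.03 m and z of glass1 in the frame of pocket2 below 0.012 m and linear speed of glass1 above 0.35 m/s) or (horizontal distance between glass1 and pocket3 below 0.03 m and z of glass1 in the frame of pocket3 below 0.012 m and linear speed of glass1 above 0.35 m/s) or (horizontal distance between glass2 and pocket0 below 0.03 m and z of glass2 in the frame of pocket0 below 0.012 m and linear speed of glass2 above 0.35 m/s) or (horizontal distance between glass2 and pocket1 below 0.03 m and z of glass2 in the frame of pocket1 below 0.012 m and linear speed of glass2 above 0.35 m/s) or (horizontal distance between glass2 and pocket2 below 0.03 m and z of glass2 in the frame of pocket2 below 0.012 m and linear speed of glass2 above 0.35 m/s) or (horizontal distance between glass2 and pocket3 below 0.03 m and z of glass2 in the frame of pocket3 below 0.012 m and linear speed of glass2 above 0.35 m/s) or (horizontal distance between glass3 and pocket0 below 0.03 m and z of glass3 in the frame of pocket0 below 0.012 m and linear speed of glass3 above 0.35 m/s) or (horizontal distance between glass3 and pocket1 below 0.03 m and z of glass3 in the frame of pocket1 below 0.012 m and linear speed of glass3 above 0.35 m/s) or (horizontal distance between glass3 and pocket2 below 0.03 m and z of glass3 in the frame of pocket2 below 0.012 m and linear speed of glass3 above 0.35 m/s) or (horizontal distance between glass3 and pocket3 below 0.03 m and z of glass3 in the frame of pocket3 below 0.012 m and linear speed of glass3 above 0.35 m/s) or (horizontal distance between glass4 and pocket0 below 0.03 m and z of glass4 in the frame of pocket0 below 0.012 m and linear speed of glass4 above 0.35 m/s) or (horizontal distance between glass4 and pocket1 below 0.03 m and z of glass4 in the frame of pocket1 below 0.012 m and linear speed of glass4 above 0.35 m/s) or (horizontal distance between glass4 and pocket2 below 0.03 m and z of glass4 in the frame of pocket2 below 0.012 m and linear speed of glass4 above 0.35 m/s) or (horizontal distance between glass4 and pocket3 below 0.03 m and z of glass4 in the frame of pocket3 below 0.012 m and linear speed of glass4 above 0.35 m/s)).
It fails at once if a glass tipped over (more than 0.8 rad) (angle between any of glass1, glass2, glass3, glass4's own z axis and vertical above 0.8 rad).
It fails at once if the olive dish moved more than 40 mm (distance of dish from where it was at the start of the episode above 0.04 m).
Of glass1, glass2, glass3, glass4 only 3 to 4 are there at a start; the rules pass over those that are not, and their reading is None.
Of pot1, pot2, pot3, vial1, vial2 only 3 to 5 are there at a start; the rules pass over those that are not, and their reading is None.
At some moment in a run one of pot1, pot2, pot3, vial1, vial2 may be knocked a few centimetres aside while the robot is not near it.
It also fails if it takes over 210 s, if anything falls off the work surface, if the arm or the gripper's body presses on something with over 40 N, if the wrist force passes 120 N, or if a joint passes its speed limit or range.

## Working session

There is one attempt and no reset: what is moved stays moved. The work goes in short steps, Python scripts to look and compute and a tool call to move; the robot and the scene stay as the last step left them, time stands still between calls to the robot, and variables do not carry over. Pictures are saved under pics/ and viewed, at most 14 in all, crops included, and the job is handed in when it is done.

Besides the shell and the picture viewer there is one more tool, called after "Call:" as name(argument=value, ...) on one line, values as JSON. send_rows: Moves the arm, as the interface text tells. Shift numbers are shares of 20 mm and turn numbers shares of 0.12 rad, none past 1 either way. Its arguments: {"type":"object","properties":{"rows":{"type":"array","items":{"type":"object","properties":{"ax":{"type":"number","minimum":-1,"maximum":1},"ay":{"type":"number","minimum":-1,"maximum":1},"az":{"type":"number","minimum":-1,"maximum":1},"x":{"type":"number","minimum":-1,"maximum":1},"y":{"type":"number","minimum":-1,"maximum":1},"z":{"type":"number","minimum":-1,"maximum":1},"jaw":{"type":"number"}}}}},"required":["rows"]}

```bash
ls; mkdir -p pics
cat > h.py <<'E'
from plant import *
import numpy as np, cv2
def K(n):
    i=camera_info(n); R=cv2.Rodrigues(np.array(i["rvec"],float))[0]; return i,R,np.array(i["tvec"],float).ravel()
def cloud(n):
    i,R,t=K(n); im,d=camera(n)
    v,u=np.mgrid[0:384,0:512]
    P=np.stack([(u-i["cx"])/i["fx"]*d,(v-i["cy"])/i["fy"]*d,d],-1)
    W=(P-t)@R
    W[d<=0]=np.nan
    return im,d,W
E
python3 - <<'E'
from h import *
o=get_obs(); print({k:np.round(v,3).tolist() for k,v in o.items()})
for n in("scene","side","wrist"):
    im,d,W=cloud(n); cv2.imwrite(f"pics/{n}0.png",im); np.savez(f"{n}0.npz",im=im,d=d,W=W)
    i,R,t=K(n); print(n,i["fx"],(-R.T@t).round(),R[2].round(2))
a=[cv2.imread(f"pics/{n}0.png") for n in("scene","side")]
cv2.imwrite("pics/s.png",cv2.resize(a[0],(800,600),interpolation=cv2.INTER_CUBIC))
cv2.imwrite("pics/d.png",cv2.resize(a[1],(800,600),interpolation=cv2.INTER_CUBIC))
E
```

```text
pics
{'time': 0.0, 'joints': [-0.002, 0.354, 1.634, -0.0, 1.155, -0.002], 'dq': [-0.0, 0.001, -0.0, 0.0, 0.002, 0.0], 'tau': [-0.002, -60.524, -34.206, -0.0, 0.009, 0.0], 'position': [624.534, 0.008, 230.548], 'orientation': [-0.0, 0.707, 0.707, -0.0], 'force': [-0.301, 0.225, -1.013], 'wrist_torque': [-0.046, 0.032, -0.014], 'gripper_force': 0.0, 'opening': 85.348}
scene 362.91098123155547 [1167.   36.  529.] [-0.81 -0.05 -0.58]
side 355.535113288524 [ 293. -647.  816.] [ 0.18  0.65 -0.74]
wrist 321.22245461834467 [625.  73. 375.] [-0.   -0.29 -0.96]
```

View pics/s.png

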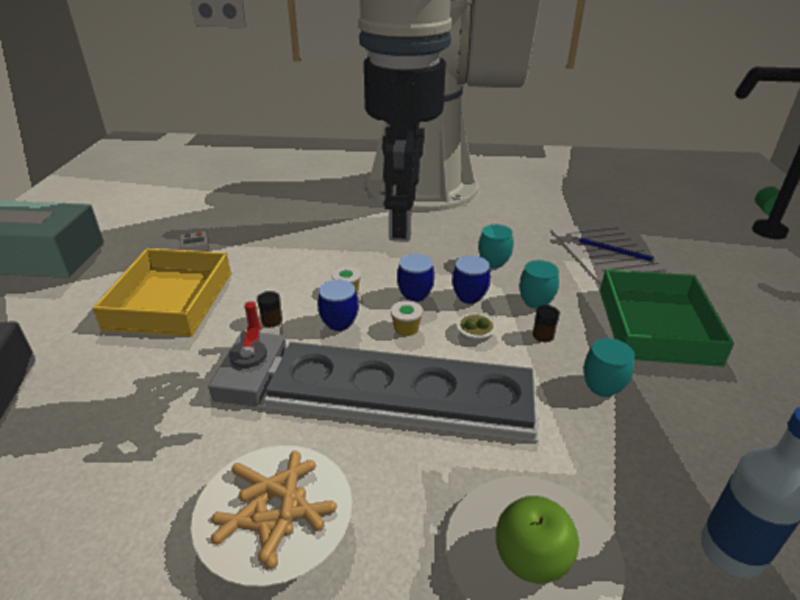

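View pics/d.png

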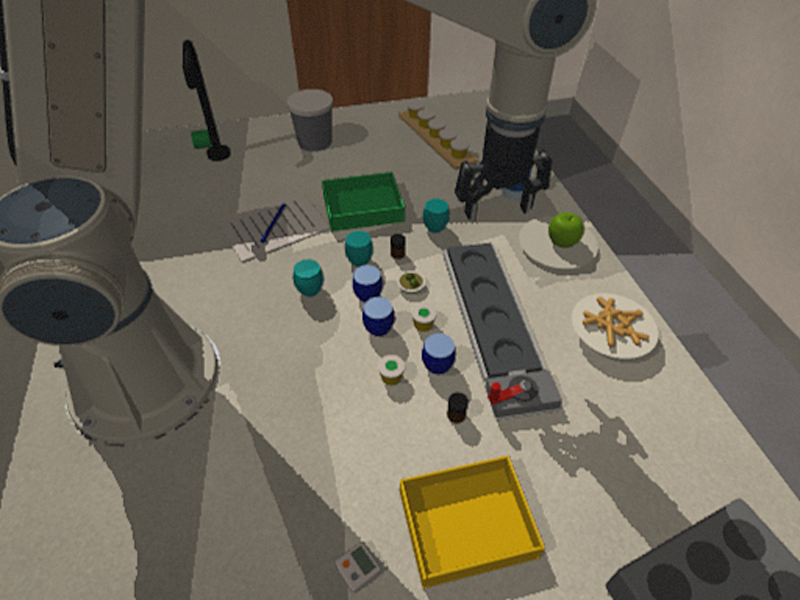

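The scene (800x600) shows three cobalt glasses at about (338,305), (415,277) and (470,280). The turquoise look-alikes are at (495,247), (538,285) and (609,367). There are two pots (346,280) and (406,318), two vials (269,310) and (545,323), the dish (477,326), and the cam grip (252,315). Next I'll measure them.

```bash
cat > meas.py <<'E'
from h import *
import sys
def clusters(W,m,amin=12):
    n,l,s,c=cv2.connectedComponentsWithStats(m.astype(np.uint8),connectivity=8)
    for k in range(1,n):
        if s[k,4]>=amin: yield l==k,c[k]
for n in("scene","side"):
    f=np.load(n+"0.npz"); im,W=f["im"],f["W"]; h=cv2.cvtColor(im,cv2.COLOR_BGR2HSV); H,S,V=[h[...,k].astype(int) for k in range(3)]
    work=(W[...,0]>250)&(W[...,0]<1000)&(abs(W[...,1])<480)&(W[...,2]>4)
    ms=dict(blue=(H>108)&(H<130)&(S>80),green=(H>50)&(H<75)&(S>110),yellow=(H>18)&(H<32)&(S>150),red=((H<6)|(H>174))&(S>160),black=(V<55)&(W[...,2]>36)&(W[...,2]<50))
    for name,m in ms.items():
        for q,c in clusters(W,m&work,{"green":6}.get(name,15)):
            P=W[q]; zt=np.percentile(P[:,2],95); T=P[P[:,2]>zt-5]
            print(n,name,q.sum(),"px",c.round(),"ztop",zt.round(1),"top mid",((T.min(0)+T.max(0))/2).round(1)[:2],"med",np.median(T,0).round(1)[:2],"ext",np.ptp(T,axis=0).round()[:2],"all",P.min(0).round()[:2],P.max(0).round()[:2])
E
python3 meas.py
```

```text
scene blue 105 px [401. 161.] ztop 15.8 top mid [272.8 373.4] med [272.6 380.1] ext [45. 85.] all [251. 331.] [295. 416.]
scene blue 371 px [266. 181.] ztop 60.1 top mid [437.4   8.7] med [442.7  10.6] ext [23. 51.] all [426. -17.] [453.  37.]
scene blue 387 px [301. 182.] ztop 59.9 top mid [433.8  95. ] med [441.2  95.7] ext [29. 50.] all [419.  68.] [451. 123.]
scene blue 421 px [216. 199.] ztop 59.5 top mid [515.5 -99.9] med [525.7 -95.5] ext [33. 52.] all [ 499. -126.] [535. -72.]
scene blue 72 px [508. 270.] ztop 191.6 top mid [828.5 334.2] med [828.3 332.2] ext [14.  8.] all [821. 330.] [842. 338.]
scene blue 17 px [465. 322.] ztop 88.1 top mid [840.8 315.9] med [841.  315.8] ext [2. 1.] all [821. 314.] [842. 317.]
scene blue 17 px [460. 332.] ztop 57.7 top mid [834.2 315.1] med [835.2 314.7] ext [8. 2.] all [829. 314.] [838. 316.]
scene blue 20 px [456. 336.] ztop 45.9 top mid [835.9 314.8] med [836.  314.6] ext [8. 2.] all [819. 314.] [840. 318.]
scene blue 22 px [477. 345.] ztop 69.1 top mid [856.8 328.7] med [857.  328.2] ext [3. 3.] all [855. 326.] [858. 330.]
scene green 
[... 2960 characters left out ...]
15.8 -120.9] ext [29.  8.] all [ 403. -122.] [ 433. -109.]
side yellow 3814 px [300. 333.] ztop 41.5 top mid [ 464.5 -378.4] med [ 454.1 -407.4] ext [171. 141.] all [ 379. -449.] [ 550. -308.]
side red 160 px [321. 251.] ztop 74.7 top mid [ 564.1 -210.4] med [ 564.2 -211. ] ext [10. 12.] all [ 557. -218.] [ 618. -196.]
side black 60 px [254. 153.] ztop 47.0 top mid [506.8 199.9] med [505.3 198.4] ext [28. 29.] all [493. 184.] [521. 215.]
side black 30 px [340. 251.] ztop 40.4 top mid [ 630.4 -213.4] med [ 631.2 -214.5] ext [18. 23.] all [ 621. -225.] [ 639. -202.]
side black 120 px [293. 257.] ztop 47.0 top mid [ 505.9 -204.2] med [ 506.2 -204.9] ext [31. 31.] all [ 490. -220.] [ 521. -188.]
```

```bash
python3 - <<'E'
from h import *
from meas import clusters
E
python3 - <<'E'
from h import *
for n in("scene","side"):
    f=np.load(n+"0.npz"); im,W=f["im"],f["W"]; h=cv2.cvtColor(im,cv2.COLOR_BGR2HSV)
    X,Y,Z=W[...,0],W[...,1],W[...,2]
    m=(X>300)&(X<750)&(abs(Y)<300)&(Z>61)&(Z<68)
    k,l,s,c=cv2.connectedComponentsWithStats(m.astype(np.uint8),connectivity=8)
    for j in range(1,k):
        if s[j,4]>40:
            P=W[l==j]; print(n,"top",s[j,4],((P.min(0)+P.max(0))/2).round(1),np.ptp(P,axis=0).round(),"hsv",np.median(h[l==j],0))
    for lo,hi in((23.5,29),(29,33.5)):
        m=(X>520)&(X<760)&(Y>-280)&(Y<240)&(Z>lo)&(Z<hi)&(h[...,1]<90)
        k,l,s,c=cv2.connectedComponentsWithStats(m.astype(np.uint8),connectivity=8)
        j=1+np.argmax(s[1:,4]); P=W[l==j]; print(n,lo,s[j,4],cv2.minAreaRect(P[:,:2].astype(np.float32)),np.median(P[:,2]))
    m=(X>560)&(X<720)&(Y>-180)&(Y<190)&(Z>12)&(Z<19)
    k,l,s,c=cv2.connectedComponentsWithStats(m.astype(np.uint8),connectivity=4)
    for j in range(1,k):
        if s[j,4]>40:
            P=W[l==j]; print(n,"pocket",s[j,4],((P.min(0)+P.max(0))/2).round(1),np.ptp(P,axis=0).round())
E
```

```text
scene blue 105 px [401. 161.] ztop 15.8 top mid [272.8 373.4] med [272.6 380.1] ext [45. 85.] all [251. 331.] [295. 416.]
scene blue 371 px [266. 181.] ztop 60.1 top mid [437.4   8.7] med [442.7  10.6] ext [23. 51.] all [426. -17.] [453.  37.]
scene blue 387 px [301. 182.] ztop 59.9 top mid [433.8  95. ] med [441.2  95.7] ext [29. 50.] all [419.  68.] [451. 123.]
scene blue 421 px [216. 199.] ztop 59.5 top mid [515.5 -99.9] med [525.7 -95.5] ext [33. 52.] all [ 499. -126.] [535. -72.]
scene blue 72 px [508. 270.] ztop 191.6 top mid [828.5 334.2] med [828.3 332.2] ext [14.  8.] all [821. 330.] [842. 338.]
scene blue 17 px [465. 322.] ztop 88.1 top mid [840.8 315.9] med [841.  315.8] ext [2. 1.] all [821. 314.] [842. 317.]
scene blue 17 px [460. 332.] ztop 57.7 top mid [834.2 315.1] med [835.2 314.7] ext [8. 2.] all [829. 314.] [838. 316.]
scene blue 20 px [456. 336.] ztop 45.9 top mid [835.9 314.8] med [836.  314.6] ext [8. 2.] all [819. 314.] [840. 318.]
scene blue 22 px [477. 345.] ztop 69.1 top mid [856.8 328.7] med [857.  328.2] ext [3. 3.] all [855. 326.] [858. 330.]
scene green 
[... 4910 characters left out ...]
[422.1   9.   63.8] [50. 52.  6.] hsv [108.  72. 179.]
side top 225 [505.3 -99.6  64.4] [51. 53.  7.] hsv [108.  75. 175.]
side 23.5 1738 ((641.1267700195312, -10.775711059570312), (362.4059143066406, 95.03158569335938), 85.28477478027344) 25.715166158825998
side 29 255 ((625.0031127929688, -201.2672119140625), (61.118587493896484, 110.50613403320312), 86.50532531738281) 30.075192926247272
side pocket 114 [654.9 129.   15.7] [47. 42.  6.]
side pocket 133 [591.4  14.2  15.5] [ 23. 179.   7.]
side pocket 131 [647.3  48.7  15.6] [44. 46.  7.]
side pocket 163 [641.3 -31.6  15.5] [48. 45.  7.]
side pocket 189 [ 634.4 -112.6   15.6] [48. 45.  7.]
side pocket 41 [ 582.8 -100.6   15.6] [13. 44.  7.]
```

Run:
```python
import plant; print([n for n in dir(plant) if not n.startswith('_')]); print(getattr(plant,'grip_point_offset',None))
from h import *
print(get_obs().keys())
for n in("scene","side"):
    f=np.load(n+"0.npz"); im,W=f["im"],f["W"]; h=cv2.cvtColor(im,cv2.COLOR_BGR2HSV).astype(int)
    X,Y,Z=W[...,0],W[...,1],W[...,2]
    red=((h[...,0]<6)|(h[...,0]>174))&(h[...,1]>160)&(X>500)&(X<700)&(abs(Y+210)<60)
    P=W[red]; post=P[P[:,2]>48]; arm=P[(P[:,2]<43)]
    print(n,"post",post.mean(0).round(1),post.min(0).round(),post.max(0).round(),len(post),"arm",len(arm),arm.mean(0).round(1),arm.min(0).round(),arm.max(0).round(), cv2.fitLine(arm[:,:2].astype(np.float32),2,0,.1,.1).ravel().round(3))
    m=(X>460)&(X<570)&(Y>40)&(Y<140)&(Z>8)&(Z<32); P=W[m]; print(n,"dish",P.min(0).round(),P.max(0).round())
    m=(X>590)&(X<660)&(Y>-250)&(Y<-170)&(Z>33.5)&(Z<60)&~red; P=W[m]; print(n,"hub",len(P),P.min(0).round(),P.max(0).round())
```

```text
['MotionError', 'camera', 'camera_info', 'get_obs', 'grip_point_offset', 'job_done']
-18.700000000000003
dict_keys(['time', 'joints', 'dq', 'tau', 'position', 'orientation', 'force', 'wrist_torque', 'gripper_force', 'opening'])
scene post [ 570.1 -206.6   64.7] [ 561. -213.   49.] [ 573. -201.   77.] 72 arm 92 [ 585.8 -205.    40.1] [ 561. -214.   38.] [ 612. -196.   42.] [ 1.00000e+00  1.20000e-02  5.85837e+02 -2.04966e+02]
scene dish [480.  76.   8.] [538. 131.  29.]
scene hub 316 [ 597. -227.   34.] [ 645. -177.   46.]
side post [ 563.1 -212.3   65.8] [ 558. -218.   48.] [ 570. -204.   77.] 51 arm 104 [ 586.1 -207.7   37.3] [ 502. -220.    7.] [ 618. -196.   43.] [ 9.83000e-01  1.83000e-01  5.86144e+02 -2.07655e+02]
side dish [483.  74.   8.] [538. 131.  31.]
side hub 204 [ 591. -225.   34.] [ 644. -176.   45.]
```

Call:
send_rows(rows=[{"x":-1,"y":-0.29,"z":0.4,"jaw":0.35},{"x":-1,"y":-0.29,"z":0.4,"jaw":0.35},{"x":-1,"y":-0.29,"z":0.4,"jaw":0.35},{"x":-1,"y":-0.29,"z":0.4,"jaw":0.35},{"x":-1,"y":-0.29,"z":0.4,"jaw":0.35},{"x":-1,"y":-0.29,"z":0.4,"jaw":0.35},{"x":-1,"y":-0.29,"z":0.4,"jaw":0.35},{"x":-1,"y":-0.29,"z":0.4,"jaw":0.35},{"x":-1,"y":-0.29,"z":0.4,"jaw":0.35},{"x":-1,"y":-0.29,"z":0.4,"jaw":0.35}])

```text
invalid input
```

Call:
send_rows(rows=[{"az":1,"jaw":0.35},{"az":1,"jaw":0.35},{"az":1,"jaw":0.35},{"az":1,"jaw":0.35},{"az":1,"jaw":0.35},{"az":1,"jaw":0.35},{"az":1,"jaw":0.35},{"az":1,"jaw":0.35},{"az":1,"jaw":0.35},{"az":1,"jaw":0.35}])

```text
invalid input
```

Call:
send_rows(rows=[{"az":1,"jaw":0.35},{"az":1,"jaw":0.35},{"az":0.2,"jaw":0.35},{"jaw":0.35},{"jaw":0.35}])

```text
invalid input
```

```bash
cat >> h.py <<'E'
def pose():
    o=get_obs(); w,x,y,z=o["orientation"]
    from scipy.spatial.transform import Rotation as Ro
    R=Ro.from_quat([x,y,z,w]).as_matrix(); return o,np.array(o["position"]),R
def go(t):
    "shift rows (tool axes, full-scale units) from here to world point t"
    o,p,R=pose(); print("t",round(o["time"],2),"p",p.round(1),"open",round(o["opening"],1),"to go",(R.T@(np.array(t)-p)/20).round(2),"yaw err to home",round(np.arctan2(-R[1,1]*-1,R[0,1]),3))
E
python3 - <<'E'
from h import *
o,p,R=pose(); print(R.round(3)); go([566,-208,46])
im,d,W=cloud("wrist"); cv2.imwrite("pics/w1.png",im); np.savez("w1.npz",im=im,W=W)
h=cv2.cvtColor(im,cv2.COLOR_BGR2HSV).astype(int)
red=((h[...,0]<6)|(h[...,0]>174))&(h[...,1]>140)
for lo,hi in((37,42),(45,70),(72,80)):
    m=red&(W[...,2]>lo)&(W[...,2]<hi); P=W[m]
    if len(P): print(lo,len(P),P.min(0).round(1),P.max(0).round(1),P.mean(0).round(1))
E
```

```text
[[ 0.     1.    -0.001]
 [ 1.    -0.     0.   ]
 [ 0.    -0.001 -1.   ]]
t 0.15 p [624.7   0.  230.7] open 85.2 to go [-10.4   -2.92   9.24] yaw err to home -0.0
37 439 [ 560.6 -215.5   37. ] [ 616.9 -195.6   41.9] [ 590.1 -204.2   40.1]
45 155 [ 560.9 -209.6   45.1] [ 574.  -200.3   68.2] [ 567.6 -202.9   56.7]
```

View pics/w1.png

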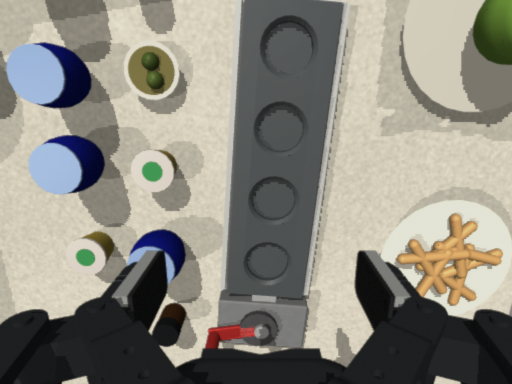

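The wrist picture was taken from the start pose because all three moves were refused, so every key is probably needed in each row. It shows the cam grip at about (213,335), the hub at (260,328), and four pockets between (288,45) and (267,262).

Call:
send_rows(rows=[{"ax":0,"ay":0,"az":0,"x":-1,"y":-0.29,"z":0.4,"jaw":0.35},{"ax":0,"ay":0,"az":0,"x":-1,"y":-0.29,"z":0.4,"jaw":0.35},{"ax":0,"ay":0,"az":0,"x":-1,"y":-0.29,"z":0.4,"jaw":0.35},{"ax":0,"ay":0,"az":0,"x":-1,"y":-0.29,"z":0.4,"jaw":0.35},{"ax":0,"ay":0,"az":0,"x":-1,"y":-0.29,"z":0.4,"jaw":0.35},{"ax":0,"ay":0,"az":0,"x":-1,"y":-0.29,"z":0.4,"jaw":0.35},{"ax":0,"ay":0,"az":0,"x":-1,"y":-0.29,"z":0.4,"jaw":0.35},{"ax":0,"ay":0,"az":0,"x":-1,"y":-0.29,"z":0.4,"jaw":0.35},{"ax":0,"ay":0,"az":0,"x":-1,"y":-0.29,"z":0.4,"jaw":0.35},{"ax":0,"ay":0,"az":0,"x":-1,"y":-0.29,"z":0.4,"jaw":0.35}])

```text
time: 1.03
position: [566.6, -200.9, 150.8]
orientation: [-0.0, 0.707, 0.707, -0.0]
force: [0.4, -0.3, 0.0]
opening: 30.2
gripper_force: 0.0
```

Call:
send_rows(rows=[{"ax":0,"ay":0,"az":1,"x":0,"y":0,"z":0,"jaw":0.35},{"ax":0,"ay":0,"az":1,"x":0,"y":0,"z":0,"jaw":0.35},{"ax":0,"ay":0,"az":1,"x":0,"y":0,"z":0,"jaw":0.35},{"ax":0,"ay":0,"az":1,"x":0,"y":0,"z":0,"jaw":0.35},{"ax":0,"ay":0,"az":1,"x":0,"y":0,"z":0,"jaw":0.35},{"ax":0,"ay":0,"az":1,"x":0,"y":0,"z":0,"jaw":0.35},{"ax":0,"ay":0,"az":1,"x":0,"y":0,"z":0,"jaw":0.35},{"ax":0,"ay":0,"az":1,"x":0,"y":0,"z":0,"jaw":0.35},{"ax":0,"ay":0,"az":1,"x":0,"y":0,"z":0,"jaw":0.35},{"ax":0,"ay":0,"az":1,"x":0,"y":0,"z":0,"jaw":0.35}])

```text
time: 1.87
position: [566.9, -199.9, 151.1]
orientation: [-0.0, 0.983, 0.181, -0.0]
force: [0.4, 0.3, 0.4]
opening: 29.7
gripper_force: 0.0
```

Call:
send_rows(rows=[{"ax":0,"ay":0,"az":1,"x":0,"y":0,"z":0,"jaw":0.35},{"ax":0,"ay":0,"az":1,"x":0,"y":0,"z":0,"jaw":0.35},{"ax":0,"ay":0,"az":0.2,"x":0,"y":0,"z":0,"jaw":0.35},{"ax":0,"ay":0,"az":0,"x":0,"y":0,"z":0,"jaw":0.35}])

```text
time: 2.2
position: [566.9, -200.0, 151.2]
orientation: [-0.0, 0.999, 0.054, -0.0]
force: [-0.1, -0.2, -0.2]
opening: 29.6
gripper_force: 0.0
```

Run:
```python
from h import *
o,p,R=pose(); print(R.round(3)); go([566,-208,46])
im,d,W=cloud("wrist"); cv2.imwrite("pics/w2.png",im); np.savez("w2.npz",im=im,W=W)
h=cv2.cvtColor(im,cv2.COLOR_BGR2HSV).astype(int)
red=((h[...,0]<6)|(h[...,0]>174))&(h[...,1]>140)
for lo,hi in((37,42),(45,70),(72,80)):
    m=red&(W[...,2]>lo)&(W[...,2]<hi); P=W[m]
    if len(P): print(lo,len(P),P.min(0).round(1),P.max(0).round(1),P.mean(0).round(1))
```

```text
[[ 0.994  0.108 -0.   ]
 [ 0.108 -0.994  0.   ]
 [-0.    -0.    -1.   ]]
t 2.2 p [ 566.9 -200.   151.2] open 29.6 to go [-0.09  0.39  5.26] yaw err to home -1.462
37 748 [ 566.8 -217.1   38.2] [ 616.5 -196.7   42. ] [ 586.6 -206.8   40.2]
45 165 [ 566.5 -215.6   45.1] [ 574.5 -201.6   69.9] [ 572.6 -207.7   57.7]
72 341 [ 559.6 -216.5   72.3] [ 574.4 -201.9   78.1] [ 567.5 -209.2   76. ]
```

View pics/w2.png

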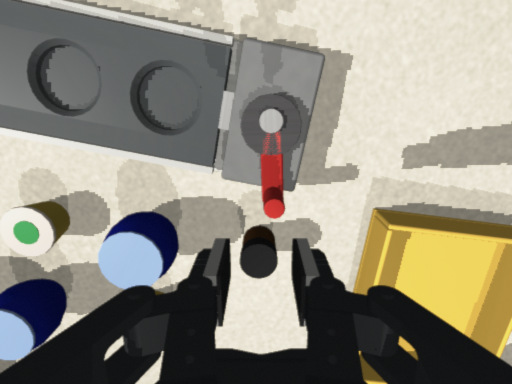

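The post top is at (273,208) px, which is world (567,-209), and the hub is at (271,121), so the pivot is about (627,-202). I'll lower the caged fingers around the post and sweep.

Call:
send_rows(rows=[{"ax":0,"ay":0,"az":0,"x":-0.05,"y":0.45,"z":0.5,"jaw":0.35},{"ax":0,"ay":0,"az":0,"x":0,"y":0,"z":0.8,"jaw":0.35},{"ax":0,"ay":0,"az":0,"x":0,"y":0,"z":0.8,"jaw":0.35},{"ax":0,"ay":0,"az":0,"x":0,"y":0,"z":0.8,"jaw":0.35},{"ax":0,"ay":0,"az":0,"x":0,"y":0,"z":0.8,"jaw":0.35},{"ax":0,"ay":0,"az":0,"x":0,"y":0,"z":0.8,"jaw":0.35},{"ax":0,"ay":0,"az":0,"x":0,"y":0,"z":0.7,"jaw":0.3},{"ax":0,"ay":0,"az":0,"x":0,"y":0,"z":0,"jaw":0.3}])

```text
time: 2.92
position: [564.8, -208.9, 43.9]
orientation: [-0.001, 0.999, 0.054, -0.002]
force: [-0.6, -0.0, 0.4]
opening: 25.7
gripper_force: 0.0
```

Call:
send_rows(rows=[{"ax":0,"ay":0,"az":-0.833,"x":0.015,"y":0.3,"z":0,"jaw":0.3},{"ax":0,"ay":0,"az":-0.833,"x":0.015,"y":0.3,"z":0,"jaw":0.3},{"ax":0,"ay":0,"az":-0.833,"x":0.015,"y":0.3,"z":0,"jaw":0.3},{"ax":0,"ay":0,"az":-0.833,"x":0.015,"y":0.3,"z":0,"jaw":0.3},{"ax":0,"ay":0,"az":-0.833,"x":0.015,"y":0.3,"z":0,"jaw":0.3},{"ax":0,"ay":0,"az":-0.833,"x":0.015,"y":0.3,"z":0,"jaw":0.3},{"ax":0,"ay":0,"az":-0.833,"x":0.015,"y":0.3,"z":0,"jaw":0.3}])

```text
time: 3.5
position: [584.8, -246.2, 47.3]
orientation: [-0.001, 0.919, 0.395, -0.0]
force: [-0.3, 3.0, -1.1]
opening: 25.7
gripper_force: 1.2
```

Call:
send_rows(rows=[{"ax":0,"ay":0,"az":-0.833,"x":0.015,"y":0.3,"z":0,"jaw":0.3},{"ax":0,"ay":0,"az":-0.833,"x":0.015,"y":0.3,"z":0,"jaw":0.3},{"ax":0,"ay":0,"az":-0.833,"x":0.015,"y":0.3,"z":0,"jaw":0.3},{"ax":0,"ay":0,"az":-0.833,"x":0.015,"y":0.3,"z":0,"jaw":0.3},{"ax":0,"ay":0,"az":-0.833,"x":0.015,"y":0.3,"z":0,"jaw":0.3},{"ax":0,"ay":0,"az":-0.833,"x":0.015,"y":0.3,"z":0,"jaw":0.3},{"ax":0,"ay":0,"az":-0.833,"x":0.015,"y":0.3,"z":0,"jaw":0.3}])

```text
time: 4.08
position: [622.3, -262.7, 47.2]
orientation: [-0.001, 0.727, 0.686, -0.0]
force: [-2.0, 2.1, 0.1]
opening: 25.5
gripper_force: 1.2
```

Call:
send_rows(rows=[{"ax":0,"ay":0,"az":0,"x":0,"y":0.1,"z":0,"jaw":0.3},{"ax":0,"ay":0,"az":0,"x":0,"y":0.1,"z":0,"jaw":0.3}])

```text
time: 4.25
position: [625.1, -263.4, 47.1]
orientation: [-0.001, 0.73, 0.683, -0.001]
force: [-12.3, -2.2, 6.8]
opening: 25.5
gripper_force: 6.2
```

The lever has reached its stop, with 12 N of reaction. I'll back off, lift and look from above.

Call:
send_rows(rows=[{"ax":0,"ay":0,"az":0,"x":0,"y":-0.25,"z":0,"jaw":0.35},{"ax":0,"ay":0,"az":0,"x":0,"y":0,"z":-0.5,"jaw":0.35},{"ax":0,"ay":0,"az":0,"x":0,"y":0,"z":-1,"jaw":0.35},{"ax":0,"ay":0,"az":0,"x":0,"y":0,"z":-1,"jaw":0.35},{"ax":0,"ay":0,"az":-0.55,"x":0,"y":0,"z":-1,"jaw":0.6},{"ax":0,"ay":0,"az":0,"x":1,"y":-0.1,"z":-1,"jaw":0.8},{"ax":0,"ay":0,"az":0,"x":1,"y":-0.1,"z":-1,"jaw":0.8},{"ax":0,"ay":0,"az":0,"x":1,"y":-0.1,"z":-1,"jaw":0.8},{"ax":0,"ay":0,"az":0,"x":1,"y":-0.1,"z":-1,"jaw":0.8},{"ax":0,"ay":0,"az":0,"x":1,"y":-0.1,"z":-1,"jaw":0.8}])

```text
time: 5.08
position: [611.7, -161.8, 219.4]
orientation: [0.001, 0.707, 0.707, 0.001]
force: [0.1, -0.7, 0.6]
opening: 68.5
gripper_force: 0.0
```

Call:
send_rows(rows=[{"ax":0,"ay":0,"az":0,"x":1,"y":-0.1,"z":-1,"jaw":0.85},{"ax":0,"ay":0,"az":0,"x":1,"y":-0.1,"z":-0.8,"jaw":0.85},{"ax":0,"ay":0,"az":0,"x":1,"y":-0.1,"z":0,"jaw":0.85},{"ax":0,"ay":0,"az":0,"x":1,"y":-0.1,"z":0,"jaw":0.85},{"ax":0,"ay":0,"az":0,"x":1,"y":-0.1,"z":0,"jaw":0.85},{"ax":0,"ay":0,"az":0,"x":1,"y":-0.1,"z":0,"jaw":0.85},{"ax":0,"ay":0,"az":0,"x":1,"y":0,"z":0,"jaw":0.85},{"ax":0,"ay":0,"az":0,"x":0,"y":0,"z":0,"jaw":0.85},{"ax":0,"ay":0,"az":0,"x":0,"y":0,"z":0,"jaw":0.85}])

```text
time: 5.83
position: [599.7, -21.9, 254.3]
orientation: [0.001, 0.706, 0.708, 0.001]
force: [0.1, 0.1, 0.2]
opening: 72.8
gripper_force: 0.0
```

Run:
```python
from h import *
o,p,R=pose(); print(R.round(3),p.round(1),o["opening"])
im,d,W=cloud("wrist"); cv2.imwrite("pics/w3.png",im); np.savez("w3.npz",im=im,W=W,d=d)
X,Y,Z=W[...,0],W[...,1],W[...,2]
h=cv2.cvtColor(im,cv2.COLOR_BGR2HSV).astype(int)
m=(X>560)&(X<720)&(Y>-180)&(Y<190)&(Z>10)&(Z<20)
k,l,s,c=cv2.connectedComponentsWithStats(m.astype(np.uint8),connectivity=4)
for j in range(1,k):
    if s[j,4]>150:
        P=W[l==j]; print("floor",s[j,4],((P.min(0)+P.max(0))/2).round(1),np.ptp(P,axis=0).round(),np.median(P[:,2]).round(1))
# rim: tray-top hole contours
top=((Z>23.5)&(Z<30)&(X>570)&(X<710)&(Y>-180)&(Y<190)).astype(np.uint8)
cs,hi=cv2.findContours(top,cv2.RETR_CCOMP,cv2.CHAIN_APPROX_NONE)
i,Rc,t=K("wrist")
for cc,hh in zip(cs,hi[0]):
    if cv2.contourArea(cc)>300:
        px=cc[:,0,:].astype(float); r=np.c_[(px[:,0]-i["cx"])/i["fx"],(px[:,1]-i["cy"])/i["fy"],np.ones(len(px))]@Rc
        C=-Rc.T@t; Q=(C+r*((26-C[2])/r[:,2])[:,None])[:,:2].astype(np.float32)
        if hh[3]>=0: print("hole",cv2.fitEllipse(Q))
        else: print("outer",cv2.minAreaRect(Q))
m=(Z>60)&(Z<69)&(X<560)
k,l,s,c=cv2.connectedComponentsWithStats(m.astype(np.uint8),connectivity=8)
for j in range(1,k):
    if s[j,4]>150:
        P=W[l==j]; print("top",c[j].round(),((P.min(0)+P.max(0))/2).round(1),np.ptp(P,axis=0).round(),np.median(h[l==j],0))
red=((h[...,0]<6)|(h[...,0]>174))&(h[...,1]>140); P=W[red&(Z>36)&(Z<44)]; print("arm",len(P)); 
if len(P): print(cv2.minAreaRect(P[:,:2].astype(np.float32)))
```

```text
[[-0.002  1.     0.002]
 [ 1.     0.002 -0.   ]
 [-0.     0.002 -1.   ]] [599.7 -21.9 254.3] 72.84088525013759
floor 225 [706.1 131.   17.5] [ 9. 40.  5.] 19.0
floor 1839 [652.4 116.4  17.3] [50. 49.  5.] 17.3
floor 344 [597.4  98.7  15.4] [11. 77.  9.] 19.2
floor 1110 [692.8 -26.   17.1] [ 28. 277.   6.] 19.0
floor 1525 [645.8  36.   17.5] [49. 49.  5.] 17.3
floor 354 [590.9  13.3  15.2] [13. 92. 10.] 19.2
floor 1255 [639.1 -44.5  17.4] [49. 48.  5.] 17.3
floor 167 [584.6 -59.6  15.4] [ 9. 54.  9.] 19.1
floor 192 [ 578.8 -121.2   16. ] [10. 68.  8.] 19.1
floor 1039 [ 632.4 -125.1   17.5] [49. 48.  5.] 17.4
outer ((637.2223510742188, -12.352294921875), (328.0638427734375, 110.51811218261719), 86.59659576416016)
hole ((631.5995483398438, -122.96759796142578), (51.62205505371094, 51.66948699951172), 110.49071502685547)
hole ((638.3932495117188, -43.61809539794922), (51.17600631713867, 51.58266830444336), 52.274627685546875)
hole ((645.0350952148438, 35.438419342041016), (51.153099060058594, 51.707454681396484), 44.26884078979492)
hole ((651.6004028320312, 114.5218505859375), (50.919559478759766, 51.44721984863281), 107.68791198730469)
top [73. 51.] [421.2  95.6  63.9] [52. 51.  8.] [108.  72. 218.]
top [ 89. 142.] [422.9   7.7  63.9] [52. 51.  8.] [107.  68. 222.]
top [178. 237.] [ 505.7 -100.6   63.9] [51. 50.  8.] [108.  75. 212.]
arm 277
((622.7339477539062, -236.75506591796875), (46.093406677246094, 16.85824203491211), 87.27113342285156)
```

View pics/w3.png

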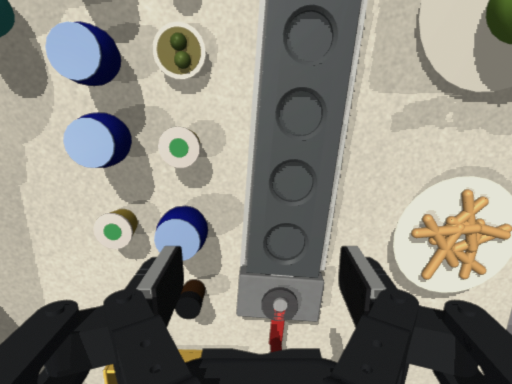

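The picture shows the lever pointing along -y with its arm at (277,335), the tray tight against the block, and four empty pockets at (286,242), (292,180), (300,111) and (310,35). The cobalt glasses, hue 108, are at (182,235), (97,138) and (82,52). The turquoise ones, hue 88, lie at y of 140 mm and beyond, so they are not meant. Next is glass C.

Call:
send_rows(rows=[{"ax":0,"ay":0,"az":0,"x":-0.787,"y":-0.94,"z":0.9,"jaw":0.88},{"ax":0,"ay":0,"az":0,"x":-0.787,"y":-0.94,"z":0.9,"jaw":0.88},{"ax":0,"ay":0,"az":0,"x":-0.787,"y":-0.94,"z":0.9,"jaw":0.88},{"ax":0,"ay":0,"az":0,"x":-0.787,"y":-0.94,"z":0.9,"jaw":0.88},{"ax":0,"ay":0,"az":0,"x":-0.787,"y":-0.94,"z":0.9,"jaw":0.88},{"ax":0,"ay":0,"az":0,"x":0,"y":0,"z":1,"jaw":0.88},{"ax":0,"ay":0,"az":0,"x":0,"y":0,"z":1,"jaw":0.88},{"ax":0,"ay":0,"az":0,"x":0,"y":0,"z":0.5,"jaw":0.88}])

```text
time: 6.55
position: [504.4, -102.7, 111.8]
orientation: [-0.001, 0.707, 0.707, -0.0]
force: [1.0, -1.0, -0.2]
opening: 75.4
gripper_force: 0.0
```

Run:
```python
from h import *
go([505.7,-100.6,14])
im,d,W=cloud("wrist"); cv2.imwrite("pics/w4.png",im)
```

```text
t 6.55 p [ 504.4 -102.7  111.8] open 75.4 to go [0.1  0.07 4.89] yaw err to home -0.001
```

View pics/w4.png

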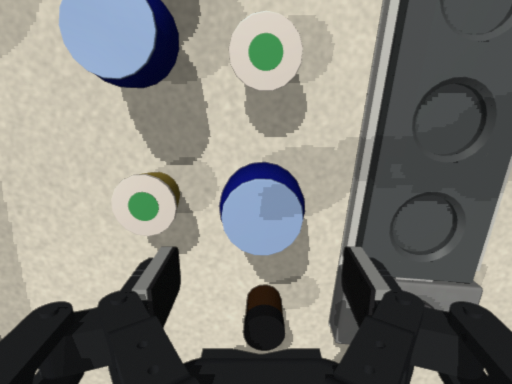

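The glass, at (262,205), sits midway between the fingers at columns 180 and 345. I'll lower and close gradually.

Call:
send_rows(rows=[{"ax":0,"ay":0,"az":0,"x":0.1,"y":0.07,"z":0.9,"jaw":0.88},{"ax":0,"ay":0,"az":0,"x":0,"y":0,"z":1,"jaw":0.88},{"ax":0,"ay":0,"az":0,"x":0,"y":0,"z":1,"jaw":0.88},{"ax":0,"ay":0,"az":0,"x":0,"y":0,"z":1,"jaw":0.88},{"ax":0,"ay":0,"az":0,"x":0,"y":0,"z":1,"jaw":0.8},{"ax":0,"ay":0,"az":0,"x":0,"y":0,"z":0,"jaw":0.74},{"ax":0,"ay":0,"az":0,"x":0,"y":0,"z":0,"jaw":0.72},{"ax":0,"ay":0,"az":0,"x":0,"y":0,"z":0,"jaw":0.72}])

```text
time: 7.27
position: [507.8, -99.7, 16.4]
orientation: [0.0, 0.707, 0.708, 0.0]
force: [-0.7, -0.0, -0.1]
opening: 61.4
gripper_force: 0.2
```

Call:
send_rows(rows=[{"ax":0,"ay":0,"az":0,"x":0,"y":0,"z":0,"jaw":0.71},{"ax":0,"ay":0,"az":0,"x":0,"y":0,"z":0,"jaw":0.705},{"ax":0,"ay":0,"az":0,"x":0,"y":0,"z":0,"jaw":0.705}])

```text
time: 7.52
position: [508.1, -99.7, 16.5]
orientation: [0.001, 0.707, 0.708, 0.001]
force: [-0.9, -0.1, 3.4]
opening: 59.9
gripper_force: 4.6
```

Call:
send_rows(rows=[{"ax":0,"ay":0,"az":0,"x":0,"y":0,"z":0,"jaw":0.7},{"ax":0,"ay":0,"az":0,"x":0,"y":0,"z":0,"jaw":0.7}])

```text
time: 7.68
position: [508.1, -99.7, 16.4]
orientation: [0.001, 0.707, 0.708, 0.001]
force: [-1.2, -0.9, 8.5]
opening: 59.8
gripper_force: 9.7
```

Call:
send_rows(rows=[{"ax":0,"ay":0,"az":0,"x":0,"y":0,"z":-0.2,"jaw":0.7},{"ax":0,"ay":0,"az":0,"x":0,"y":0,"z":-0.6,"jaw":0.7},{"ax":0,"ay":0,"az":0,"x":0,"y":0,"z":-0.8,"jaw":0.7},{"ax":0,"ay":0,"az":0,"x":0,"y":0,"z":-0.8,"jaw":0.7},{"ax":0,"ay":0,"az":0,"x":0,"y":0,"z":-0.6,"jaw":0.7},{"ax":0,"ay":0,"az":0,"x":0,"y":0,"z":0,"jaw":0.7}])

```text
time: 8.18
position: [508.5, -99.7, 77.7]
orientation: [0.002, 0.707, 0.708, 0.001]
force: [0.5, -0.3, -0.4]
opening: 59.9
gripper_force: 10.1
```

Call:
send_rows(rows=[{"ax":0,"ay":0,"az":0,"x":0.2,"y":0.4,"z":0,"jaw":0.7},{"ax":0,"ay":0,"az":0,"x":0.4,"y":0.9,"z":0,"jaw":0.7},{"ax":0,"ay":0,"az":0,"x":0.4,"y":0.9,"z":0,"jaw":0.7},{"ax":0,"ay":0,"az":0,"x":0.4,"y":0.9,"z":0,"jaw":0.7},{"ax":0,"ay":0,"az":0,"x":0.4,"y":0.9,"z":0,"jaw":0.7},{"ax":0,"ay":0,"az":0,"x":0.4,"y":0.9,"z":0,"jaw":0.7},{"ax":0,"ay":0,"az":0,"x":0.4,"y":0.9,"z":0,"jaw":0.7},{"ax":0,"ay":0,"az":0,"x":0.2,"y":0.7,"z":0,"jaw":0.7},{"ax":0,"ay":0,"az":0,"x":0,"y":0,"z":0,"jaw":0.7},{"ax":0,"ay":0,"az":0,"x":0,"y":0,"z":0,"jaw":0.7}])

```text
time: 9.02
position: [636.8, -42.7, 73.9]
orientation: [-0.001, 0.706, 0.708, -0.001]
force: [-0.3, 1.0, -1.2]
opening: 60.1
gripper_force: 10.1
```

```bash
cat > look.py <<'E'
from h import *
def held(zlo,zhi):
    "blue lid near the TCP in the wrist view -> lid centre from its rim on its plane"
    o,p,R=pose(); i,Rc,t=K("wrist"); im,d,W=cloud("wrist"); h=cv2.cvtColor(im,cv2.COLOR_BGR2HSV).astype(int)
    m=(h[...,0]>100)&(h[...,0]<118)&(h[...,1]>40)&(W[...,2]>zlo)&(W[...,2]<zhi)&(np.hypot(W[...,0]-p[0],W[...,1]-p[1])<60)
    P=W[m]; c=(P.min(0)+P.max(0))/2; print("lid",len(P),"centre",c.round(1),"ext",np.ptp(P,axis=0).round(1),"zmed",np.median(P[:,2]).round(1),"tcp",p.round(1),"gf",round(o["gripper_force"],1),"open",round(o["opening"],1))
    return im
E
python3 - <<'E'
from look import *
held(90,150); go([638.8,-43.5,32])
E
```

```text
lid 12818 centre [634.2 -36.3 120. ] ext [112.2  44.1  60. ] zmed 123.1 tcp [636.8 -42.7  73.9] gf 10.1 open 60.1
t 9.07 p [636. -43.  74.] open 59.9 to go [-0.03  0.15  2.1 ] yaw err to home 0.002
```

Call:
send_rows(rows=[{"ax":0,"ay":0,"az":0,"x":0,"y":0.12,"z":0.3,"jaw":0.7},{"ax":0,"ay":0,"az":0,"x":0,"y":0,"z":0.6,"jaw":0.7},{"ax":0,"ay":0,"az":0,"x":0,"y":0,"z":0.4,"jaw":0.7},{"ax":0,"ay":0,"az":0,"x":0,"y":0,"z":0.1,"jaw":0.7},{"ax":0,"ay":0,"az":0,"x":0,"y":0,"z":0,"jaw":0.7},{"ax":0,"ay":0,"az":0,"x":0,"y":0,"z":0,"jaw":0.7}])

```text
time: 9.57
position: [639.0, -43.4, 46.9]
orientation: [-0.0, 0.707, 0.708, -0.0]
force: [0.1, 0.2, -1.1]
opening: 60.0
gripper_force: 10.1
```

```bash
sed -i 's/<60)/<40)\&(h[...,2]>120)/' look.py
python3 - <<'E'
from look import *
im=held(86,100); go([638.8,-43.5,32]); cv2.imwrite("pics/w5.png",im)
E
```

```text
lid 11696 centre [641.1 -38.7  93.3] ext [52.  39.7 11.6] zmed 96.1 tcp [639.  -43.4  46.9] gf 10.1 open 60.0
t 9.62 p [639.4 -43.4  47.3] open 59.9 to go [-0.01 -0.03  0.77] yaw err to home 0.001
```

View pics/w5.png

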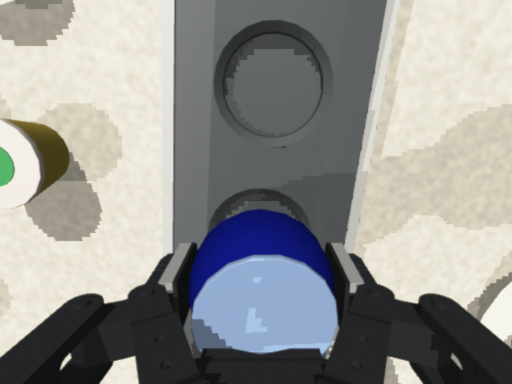

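The glass lid (263,300) is centred over pocket 2, whose rim centre is near column 259. I'll lower it gently.

Call:
send_rows(rows=[{"ax":0,"ay":0,"az":0,"x":0,"y":0,"z":0.25,"jaw":0.7},{"ax":0,"ay":0,"az":0,"x":0,"y":0,"z":0.2,"jaw":0.7},{"ax":0,"ay":0,"az":0,"x":0,"y":0,"z":0.15,"jaw":0.7},{"ax":0,"ay":0,"az":0,"x":0,"y":0,"z":0.05,"jaw":0.7},{"ax":0,"ay":0,"az":0,"x":0,"y":0,"z":0,"jaw":0.7}])

```text
time: 10.03
position: [639.1, -43.2, 33.9]
orientation: [-0.0, 0.707, 0.708, -0.0]
force: [-0.1, -0.3, -0.8]
opening: 59.8
gripper_force: 10.1
```

Call:
send_rows(rows=[{"ax":0,"ay":0,"az":0,"x":0,"y":0,"z":0.04,"jaw":0.7},{"ax":0,"ay":0,"az":0,"x":0,"y":0,"z":0,"jaw":0.7}])

```text
time: 10.2
position: [639.4, -43.3, 33.5]
orientation: [0.0, 0.707, 0.708, 0.0]
force: [-0.3, 0.8, -1.4]
opening: 59.9
gripper_force: 10.1
```

Call:
send_rows(rows=[{"ax":0,"ay":0,"az":0,"x":0,"y":0,"z":0,"jaw":0.71},{"ax":0,"ay":0,"az":0,"x":0,"y":0,"z":0,"jaw":0.73},{"ax":0,"ay":0,"az":0,"x":0,"y":0,"z":0,"jaw":0.78},{"ax":0,"ay":0,"az":0,"x":0,"y":0,"z":0,"jaw":0.86},{"ax":0,"ay":0,"az":0,"x":0,"y":0,"z":0,"jaw":0.88},{"ax":0,"ay":0,"az":0,"x":0,"y":0,"z":-0.3,"jaw":0.88},{"ax":0,"ay":0,"az":0,"x":0,"y":0,"z":-1,"jaw":0.88},{"ax":0,"ay":0,"az":0,"x":0,"y":0,"z":-1,"jaw":0.88},{"ax":0,"ay":0,"az":0,"x":0,"y":0,"z":-1,"jaw":0.88},{"ax":0,"ay":0,"az":0,"x":0,"y":0,"z":-1,"jaw":0.88}])

```text
time: 11.03
position: [639.3, -43.2, 120.8]
orientation: [0.0, 0.707, 0.708, 0.0]
force: [0.1, 0.1, -0.3]
opening: 75.1
gripper_force: 0.0
```

Call:
send_rows(rows=[{"ax":0,"ay":0,"az":0,"x":0.23,"y":-1,"z":0,"jaw":0.88},{"ax":0,"ay":0,"az":0,"x":0.23,"y":-1,"z":0,"jaw":0.88},{"ax":0,"ay":0,"az":0,"x":0.23,"y":-1,"z":0,"jaw":0.88},{"ax":0,"ay":0,"az":0,"x":0.23,"y":-1,"z":0,"jaw":0.88},{"ax":0,"ay":0,"az":0,"x":0.23,"y":-1,"z":0,"jaw":0.88},{"ax":0,"ay":0,"az":0,"x":0.23,"y":-1,"z":0,"jaw":0.88},{"ax":0,"ay":0,"az":0,"x":0.23,"y":-1,"z":0,"jaw":0.88},{"ax":0,"ay":0,"az":0,"x":0.23,"y":-1,"z":0,"jaw":0.88},{"ax":0,"ay":0,"az":0,"x":0.23,"y":-1,"z":0,"jaw":0.88},{"ax":0,"ay":0,"az":0,"x":0.23,"y":-1,"z":0,"jaw":0.88}])

```text
time: 11.87
position: [438.5, 2.6, 120.0]
orientation: [0.0, 0.707, 0.708, 0.0]
force: [0.4, 1.0, 0.2]
opening: 75.7
gripper_force: 0.0
```

Call:
send_rows(rows=[{"ax":0,"ay":0,"az":0,"x":0.23,"y":-0.8,"z":0,"jaw":0.88},{"ax":0,"ay":0,"az":0,"x":0,"y":0,"z":0,"jaw":0.88},{"ax":0,"ay":0,"az":0,"x":0,"y":0,"z":0,"jaw":0.88}])

```text
time: 12.12
position: [423.4, 7.1, 120.1]
orientation: [0.0, 0.706, 0.708, 0.0]
force: [0.9, 0.1, 0.3]
opening: 75.3
gripper_force: 0.0
```

```bash
cat > objs.py <<'E'
from look import *
def objs(n="wrist",save=None):
    o,p,R=pose(); im,d,W=cloud(n); h=cv2.cvtColor(im,cv2.COLOR_BGR2HSV).astype(int); H,S,V=h[...,0],h[...,1],h[...,2]; X,Y,Z=W[...,0],W[...,1],W[...,2]
    if save: cv2.imwrite(save,im)
    box=(X>330)&(X<720)&(abs(Y)<300)
    ms=dict(lid64=(H>102)&(H<115)&(S>45)&(V>120)&(Z>60)&(Z<90),dot35=(H>50)&(H<75)&(S>110)&(Z>32)&(Z<41),cap44=(V<60)&(Z>42)&(Z<50))
    for k,m in ms.items():
        N,l,s,c=cv2.connectedComponentsWithStats((m&box).astype(np.uint8),connectivity=8)
        for j in range(1,N):
            if s[j,4]>=(20 if k=="dot35" else 100):
                P=W[l==j]; e=np.ptp(P,axis=0)
                if max(e[:2])<60 and min(e[:2])>8: print(n,k,"px",c[j].round().astype(int),((P.min(0)+P.max(0))/2)[:2].round(1),"z",np.median(P[:,2]).round(1),"ext",e[:2].round())
E
python3 - <<'E'
from objs import *
go([422.5,8,16]); objs(save="pics/w6.png"); objs("scene"); objs("side")
E
```

```text
t 12.12 p [423.4   7.1 120.1] open 75.3 to go [ 0.04 -0.05  5.2 ] yaw err to home 0.002
wrist lid64 px [255  71] [420.8  95.3] z 65.3 ext [51. 51.]
wrist lid64 px [258 213] [422.5   8.1] z 65.3 ext [52. 51.]
wrist dot35 px [372 212] [508.2  -0.7] z 36.9 ext [21. 21.]
wrist dot35 px [256 327] [ 420.5 -103.1] z 37.0 ext [20. 21.]
wrist cap44 px [117  19] [335.8 127.3] z 46.7 ext [12. 22.]
wrist cap44 px [505 271] [613.  -47.7] z 46.6 ext [11. 40.]
scene lid64 px [266 168] [423.2   9.2] z 65.1 ext [48. 49.]
scene lid64 px [302 169] [421.1  95.8] z 65.2 ext [49. 48.]
scene lid64 px [233 219] [637.4 -44.4] z 81.0 ext [50. 49.]
scene dot35 px [221 175] [ 419.1 -102.2] z 36.6 ext [14. 16.]
scene dot35 px [260 198] [ 5.084e+02 -5.000e-01] z 36.7 ext [18. 16.]
scene cap44 px [171 191] [ 507.  -202.3] z 45.8 ext [32. 30.]
scene cap44 px [350 200] [508.3 200.9] z 46.0 ext [33. 32.]
side lid64 px [235 175] [422.9  96.6] z 63.6 ext [44. 53.]
side lid64 px [320 192] [635.9 -44.3] z 79.7 ext [48. 51.]
side lid64 px [241 197] [421.5   8.8] z 63.8 ext [49. 51.]
side dot35 px [271 200] [506.4   0. ] z 35.2 ext [17. 15.]
side dot35 px [250 233] [ 419.2 -103. ] z 35.2 ext [18. 18.]
side cap44 px [293 256] [ 505.7 -204.2] z 44.3 ext [31. 31.]
```

Glass C is seated in pocket 2: its lid is at z 80, near (637,-44). Next is glass A, at px (258,213).

Call:
send_rows(rows=[{"ax":0,"ay":0,"az":0,"x":0.06,"y":-0.04,"z":1,"jaw":0.88},{"ax":0,"ay":0,"az":0,"x":0,"y":0,"z":1,"jaw":0.88},{"ax":0,"ay":0,"az":0,"x":0,"y":0,"z":1,"jaw":0.88},{"ax":0,"ay":0,"az":0,"x":0,"y":0,"z":1,"jaw":0.88},{"ax":0,"ay":0,"az":0,"x":0,"y":0,"z":0.8,"jaw":0.88},{"ax":0,"ay":0,"az":0,"x":0,"y":0,"z":0.4,"jaw":0.8},{"ax":0,"ay":0,"az":0,"x":0,"y":0,"z":0,"jaw":0.75},{"ax":0,"ay":0,"az":0,"x":0,"y":0,"z":0,"jaw":0.72},{"ax":0,"ay":0,"az":0,"x":0,"y":0,"z":0,"jaw":0.71},{"ax":0,"ay":0,"az":0,"x":0,"y":0,"z":0,"jaw":0.705}])

```text
time: 13.1
position: [423.1, 8.2, 16.3]
orientation: [0.0, 0.707, 0.708, 0.0]
force: [-0.4, -0.3, 0.7]
opening: 60.4
gripper_force: 0.2
```

Call:
send_rows(rows=[{"ax":0,"ay":0,"az":0,"x":0,"y":0,"z":0,"jaw":0.702},{"ax":0,"ay":0,"az":0,"x":0,"y":0,"z":0,"jaw":0.7},{"ax":0,"ay":0,"az":0,"x":0,"y":0,"z":0,"jaw":0.7}])

```text
time: 13.35
position: [422.8, 8.2, 15.9]
orientation: [0.0, 0.707, 0.708, 0.0]
force: [-0.7, -0.2, 0.1]
opening: 59.6
gripper_force: 1.0
```

Call:
send_rows(rows=[{"ax":0,"ay":0,"az":0,"x":0,"y":0,"z":0,"jaw":0.697},{"ax":0,"ay":0,"az":0,"x":0,"y":0,"z":0,"jaw":0.695},{"ax":0,"ay":0,"az":0,"x":0,"y":0,"z":0,"jaw":0.695}])

```text
time: 13.6
position: [422.8, 8.2, 15.9]
orientation: [0.0, 0.707, 0.708, 0.0]
force: [-1.9, -0.9, 7.9]
opening: 59.2
gripper_force: 6.9
```

Call:
send_rows(rows=[{"ax":0,"ay":0,"az":0,"x":0,"y":0,"z":0,"jaw":0.693},{"ax":0,"ay":0,"az":0,"x":0,"y":0,"z":0,"jaw":0.692},{"ax":0,"ay":0,"az":0,"x":0,"y":0,"z":-0.2,"jaw":0.692},{"ax":0,"ay":0,"az":0,"x":0,"y":0,"z":-0.6,"jaw":0.692},{"ax":0,"ay":0,"az":0,"x":0,"y":0,"z":-0.8,"jaw":0.692},{"ax":0,"ay":0,"az":0,"x":0,"y":0,"z":-0.9,"jaw":0.692},{"ax":0,"ay":0,"az":0,"x":0,"y":0,"z":-0.5,"jaw":0.692}])

```text
time: 14.18
position: [423.0, 8.3, 77.0]
orientation: [0.0, 0.707, 0.708, 0.0]
force: [-0.1, -0.3, -1.5]
opening: 59.4
gripper_force: 11.8
```

Call:
send_rows(rows=[{"ax":0,"ay":0,"az":0,"x":0.28,"y":0.5,"z":0,"jaw":0.692},{"ax":0,"ay":0,"az":0,"x":0.28,"y":1,"z":0,"jaw":0.692},{"ax":0,"ay":0,"az":0,"x":0.28,"y":1,"z":0,"jaw":0.692},{"ax":0,"ay":0,"az":0,"x":0.28,"y":1,"z":0,"jaw":0.692},{"ax":0,"ay":0,"az":0,"x":0.26,"y":1,"z":0,"jaw":0.692},{"ax":0,"ay":0,"az":0,"x":0,"y":1,"z":0,"jaw":0.692},{"ax":0,"ay":0,"az":0,"x":0,"y":1,"z":0,"jaw":0.692},{"ax":0,"ay":0,"az":0,"x":0,"y":1,"z":0,"jaw":0.692},{"ax":0,"ay":0,"az":0,"x":0,"y":1,"z":0,"jaw":0.692},{"ax":0,"ay":0,"az":0,"x":0,"y":1,"z":0,"jaw":0.692}])

```text
time: 15.02
position: [613.7, 36.6, 74.3]
orientation: [-0.0, 0.707, 0.708, -0.0]
force: [0.7, 0.3, -1.1]
opening: 59.4
gripper_force: 11.8
```

Call:
send_rows(rows=[{"ax":0,"ay":0,"az":0,"x":0,"y":1,"z":0,"jaw":0.692},{"ax":0,"ay":0,"az":0,"x":0,"y":0.62,"z":0,"jaw":0.692},{"ax":0,"ay":0,"az":0,"x":0,"y":0,"z":0.3,"jaw":0.692},{"ax":0,"ay":0,"az":0,"x":0,"y":0,"z":0.6,"jaw":0.692},{"ax":0,"ay":0,"az":0,"x":0,"y":0,"z":0.5,"jaw":0.692},{"ax":0,"ay":0,"az":0,"x":0,"y":0,"z":0.1,"jaw":0.692},{"ax":0,"ay":0,"az":0,"x":0,"y":0,"z":0,"jaw":0.692},{"ax":0,"ay":0,"az":0,"x":0,"y":0,"z":0,"jaw":0.692}])

```text
time: 15.68
position: [644.0, 36.2, 45.0]
orientation: [-0.0, 0.707, 0.708, -0.0]
force: [-0.6, -0.6, -0.1]
opening: 59.2
gripper_force: 11.8
```

Call:
send_rows(rows=[{"ax":0,"ay":0,"az":0,"x":-0.03,"y":0.07,"z":0.2,"jaw":0.692},{"ax":0,"ay":0,"az":0,"x":0,"y":0,"z":0.2,"jaw":0.692},{"ax":0,"ay":0,"az":0,"x":0,"y":0,"z":0.12,"jaw":0.692},{"ax":0,"ay":0,"az":0,"x":0,"y":0,"z":0.07,"jaw":0.692},{"ax":0,"ay":0,"az":0,"x":0,"y":0,"z":0,"jaw":0.692},{"ax":0,"ay":0,"az":0,"x":0,"y":0,"z":0,"jaw":0.692}])

```text
time: 16.18
position: [646.2, 35.5, 33.6]
orientation: [-0.0, 0.707, 0.708, -0.0]
force: [0.4, -0.4, -1.0]
opening: 59.6
gripper_force: 11.8
```

Run:
```python
from objs import *
go([645.4,35.7,32]); print(get_obs()["force"]); objs("scene"); objs("side")
```

```text
t 16.18 p [646.2  35.5  33.6] open 59.6 to go [ 0.01 -0.04  0.08] yaw err to home 0.001
[ 0.39003145 -0.37148168 -0.99682416]
scene lid64 px [305 169] [420.  105.3] z 64.9 ext [50. 30.]
scene lid64 px [232 219] [636.5 -44.4] z 81.0 ext [48. 48.]
scene dot35 px [221 175] [ 419.3 -102. ] z 36.7 ext [13. 16.]
scene dot35 px [260 198] [5.056e+02 5.000e-01] z 37.1 ext [18. 18.]
scene cap44 px [350 200] [509.8 201. ] z 46.0 ext [33. 30.]
side lid64 px [235 175] [420.5  93.5] z 63.5 ext [48. 53.]
side dot35 px [271 200] [506.4  -0.9] z 35.2 ext [16. 14.]
side dot35 px [250 233] [ 419.  -102.6] z 35.5 ext [18. 18.]
```

Call:
send_rows(rows=[{"ax":0,"ay":0,"az":0,"x":0,"y":0,"z":0.04,"jaw":0.692},{"ax":0,"ay":0,"az":0,"x":0,"y":0,"z":0,"jaw":0.7},{"ax":0,"ay":0,"az":0,"x":0,"y":0,"z":0,"jaw":0.73},{"ax":0,"ay":0,"az":0,"x":0,"y":0,"z":0,"jaw":0.8},{"ax":0,"ay":0,"az":0,"x":0,"y":0,"z":0,"jaw":0.88},{"ax":0,"ay":0,"az":0,"x":0,"y":0,"z":-0.3,"jaw":0.88},{"ax":0,"ay":0,"az":0,"x":0,"y":0,"z":-1,"jaw":0.88},{"ax":0,"ay":0,"az":0,"x":0,"y":0,"z":-1,"jaw":0.88},{"ax":0,"ay":0,"az":0,"x":0,"y":0,"z":-1,"jaw":0.88},{"ax":0,"ay":0,"az":0,"x":0,"y":0,"z":-1,"jaw":0.88}])

```text
time: 17.12
position: [646.2, 35.6, 120.2]
orientation: [0.0, 0.707, 0.708, 0.0]
force: [0.6, 0.7, 0.1]
opening: 75.3
gripper_force: 0.0
```

Call:
send_rows(rows=[{"ax":0,"ay":0,"az":0,"x":0.27,"y":-1,"z":0,"jaw":0.88},{"ax":0,"ay":0,"az":0,"x":0.27,"y":-1,"z":0,"jaw":0.88},{"ax":0,"ay":0,"az":0,"x":0.27,"y":-1,"z":0,"jaw":0.88},{"ax":0,"ay":0,"az":0,"x":0.27,"y":-1,"z":0,"jaw":0.88},{"ax":0,"ay":0,"az":0,"x":0.27,"y":-1,"z":0,"jaw":0.88},{"ax":0,"ay":0,"az":0,"x":0.27,"y":-1,"z":0,"jaw":0.88},{"ax":0,"ay":0,"az":0,"x":0.27,"y":-1,"z":0,"jaw":0.88},{"ax":0,"ay":0,"az":0,"x":0.27,"y":-1,"z":0,"jaw":0.88},{"ax":0,"ay":0,"az":0,"x":0.27,"y":-1,"z":0,"jaw":0.88},{"ax":0,"ay":0,"az":0,"x":0.27,"y":-1,"z":0,"jaw":0.88}])

```text
time: 17.95
position: [445.4, 89.5, 119.4]
orientation: [0.0, 0.707, 0.708, 0.0]
force: [-0.2, -0.3, 0.6]
opening: 75.2
gripper_force: 0.0
```

Call:
send_rows(rows=[{"ax":0,"ay":0,"az":0,"x":0.3,"y":-1,"z":0,"jaw":0.88},{"ax":0,"ay":0,"az":0,"x":0,"y":-0.25,"z":0,"jaw":0.88},{"ax":0,"ay":0,"az":0,"x":0,"y":0,"z":0,"jaw":0.88},{"ax":0,"ay":0,"az":0,"x":0,"y":0,"z":0,"jaw":0.88}])

```text
time: 18.28
position: [422.3, 95.3, 119.5]
orientation: [0.001, 0.706, 0.708, 0.001]
force: [-0.8, 0.4, -0.6]
opening: 75.0
gripper_force: 0.0
```

Run:
```python
from objs import *
go([421,95.7,16]); objs(); objs("scene")
```

```text
t 18.28 p [422.3  95.3 119.5] open 75.0 to go [ 0.02 -0.07  5.17] yaw err to home 0.002
wrist lid64 px [257 214] [421.1  95.3] z 65.3 ext [51. 51.]
wrist cap44 px [398  45] [508.2 200.9] z 46.3 ext [33. 32.]
wrist cap44 px [136 150] [335.8 135. ] z 46.5 ext [11. 35.]
scene lid64 px [302 169] [421.3  96. ] z 65.1 ext [50. 48.]
scene lid64 px [233 219] [636.7 -44.6] z 81.0 ext [51. 49.]
scene lid64 px [274 224] [645.9  35.2] z 81.0 ext [50. 49.]
scene dot35 px [260 198] [506.9  -0.6] z 36.7 ext [18. 16.]
scene cap44 px [350 200] [508.3 201.1] z 46.0 ext [32. 32.]
```

Two glasses are seated with lids at z 81. Next is glass B, at px (257,214).

Call:
send_rows(rows=[{"ax":0,"ay":0,"az":0,"x":0.02,"y":-0.06,"z":1,"jaw":0.88},{"ax":0,"ay":0,"az":0,"x":0,"y":0,"z":1,"jaw":0.88},{"ax":0,"ay":0,"az":0,"x":0,"y":0,"z":1,"jaw":0.88},{"ax":0,"ay":0,"az":0,"x":0,"y":0,"z":1,"jaw":0.88},{"ax":0,"ay":0,"az":0,"x":0,"y":0,"z":0.8,"jaw":0.88},{"ax":0,"ay":0,"az":0,"x":0,"y":0,"z":0.37,"jaw":0.8},{"ax":0,"ay":0,"az":0,"x":0,"y":0,"z":0,"jaw":0.75},{"ax":0,"ay":0,"az":0,"x":0,"y":0,"z":0,"jaw":0.72},{"ax":0,"ay":0,"az":0,"x":0,"y":0,"z":0,"jaw":0.71},{"ax":0,"ay":0,"az":0,"x":0,"y":0,"z":0,"jaw":0.705}])

```text
time: 19.22
position: [420.8, 95.8, 16.3]
orientation: [0.0, 0.707, 0.708, 0.001]
force: [-0.1, -1.2, 0.0]
opening: 60.3
gripper_force: 0.1
```

Call:
send_rows(rows=[{"ax":0,"ay":0,"az":0,"x":0,"y":0,"z":0,"jaw":0.7},{"ax":0,"ay":0,"az":0,"x":0,"y":0,"z":0,"jaw":0.698},{"ax":0,"ay":0,"az":0,"x":0,"y":0,"z":0,"jaw":0.698}])

```text
time: 19.47
position: [420.6, 95.8, 16.2]
orientation: [0.0, 0.707, 0.708, 0.001]
force: [-0.6, 0.2, 5.9]
opening: 59.6
gripper_force: 5.9
```

Call:
send_rows(rows=[{"ax":0,"ay":0,"az":0,"x":0,"y":0,"z":0,"jaw":0.694},{"ax":0,"ay":0,"az":0,"x":0,"y":0,"z":0,"jaw":0.693},{"ax":0,"ay":0,"az":0,"x":0,"y":0,"z":-0.2,"jaw":0.693},{"ax":0,"ay":0,"az":0,"x":0,"y":0,"z":-0.6,"jaw":0.693},{"ax":0,"ay":0,"az":0,"x":0,"y":0,"z":-0.8,"jaw":0.693},{"ax":0,"ay":0,"az":0,"x":0,"y":0,"z":-0.9,"jaw":0.693},{"ax":0,"ay":0,"az":0,"x":0,"y":0,"z":-0.5,"jaw":0.693}])

```text
time: 20.05
position: [420.4, 95.8, 77.2]
orientation: [0.0, 0.707, 0.708, 0.001]
force: [0.9, 0.7, -0.4]
opening: 59.4
gripper_force: 13.6
```

Call:
send_rows(rows=[{"ax":0,"ay":0,"az":0,"x":0.2,"y":0.5,"z":0,"jaw":0.693},{"ax":0,"ay":0,"az":0,"x":0.2,"y":1,"z":0,"jaw":0.693},{"ax":0,"ay":0,"az":0,"x":0.2,"y":1,"z":0,"jaw":0.693},{"ax":0,"ay":0,"az":0,"x":0.2,"y":1,"z":0,"jaw":0.693},{"ax":0,"ay":0,"az":0,"x":0.19,"y":1,"z":0,"jaw":0.693},{"ax":0,"ay":0,"az":0,"x":0,"y":1,"z":0,"jaw":0.693},{"ax":0,"ay":0,"az":0,"x":0,"y":1,"z":0,"jaw":0.693},{"ax":0,"ay":0,"az":0,"x":0,"y":1,"z":0,"jaw":0.693},{"ax":0,"ay":0,"az":0,"x":0,"y":1,"z":0,"jaw":0.693},{"ax":0,"ay":0,"az":0,"x":0,"y":1,"z":0,"jaw":0.693}])

```text
time: 20.88
position: [611.2, 115.9, 74.5]
orientation: [-0.0, 0.707, 0.708, -0.0]
force: [-0.2, 0.5, -0.5]
opening: 59.6
gripper_force: 13.6
```

Call:
send_rows(rows=[{"ax":0,"ay":0,"az":0,"x":0,"y":1,"z":0,"jaw":0.693},{"ax":0,"ay":0,"az":0,"x":0,"y":1,"z":0,"jaw":0.693},{"ax":0,"ay":0,"az":0,"x":0,"y":0.1,"z":0.3,"jaw":0.693},{"ax":0,"ay":0,"az":0,"x":0,"y":0,"z":0.6,"jaw":0.693},{"ax":0,"ay":0,"az":0,"x":0,"y":0,"z":0.5,"jaw":0.693},{"ax":0,"ay":0,"az":0,"x":0,"y":0,"z":0.1,"jaw":0.693},{"ax":0,"ay":0,"az":0,"x":0,"y":0,"z":0,"jaw":0.693},{"ax":0,"ay":0,"az":0,"x":0,"y":0,"z":0,"jaw":0.693}])

```text
time: 21.55
position: [651.0, 115.8, 45.0]
orientation: [-0.0, 0.707, 0.708, -0.001]
force: [0.1, -0.4, -0.6]
opening: 59.5
gripper_force: 13.6
```

Call:
send_rows(rows=[{"ax":0,"ay":0,"az":0,"x":0,"y":0.05,"z":0.2,"jaw":0.693},{"ax":0,"ay":0,"az":0,"x":0,"y":0,"z":0.2,"jaw":0.693},{"ax":0,"ay":0,"az":0,"x":0,"y":0,"z":0.12,"jaw":0.693},{"ax":0,"ay":0,"az":0,"x":0,"y":0,"z":0.07,"jaw":0.693},{"ax":0,"ay":0,"az":0,"x":0,"y":0,"z":0.03,"jaw":0.693},{"ax":0,"ay":0,"az":0,"x":0,"y":0,"z":0,"jaw":0.693}])

```text
time: 22.05
position: [652.8, 115.7, 33.0]
orientation: [-0.0, 0.707, 0.708, -0.0]
force: [0.3, -0.1, -1.3]
opening: 59.6
gripper_force: 13.6
```

Call:
send_rows(rows=[{"ax":0,"ay":0,"az":0,"x":0,"y":0,"z":0,"jaw":0.7},{"ax":0,"ay":0,"az":0,"x":0,"y":0,"z":0,"jaw":0.73},{"ax":0,"ay":0,"az":0,"x":0,"y":0,"z":0,"jaw":0.8},{"ax":0,"ay":0,"az":0,"x":0,"y":0,"z":0,"jaw":0.88},{"ax":0,"ay":0,"az":0,"x":0,"y":0,"z":-0.3,"jaw":0.88},{"ax":0,"ay":0,"az":0,"x":0,"y":0,"z":-1,"jaw":0.88},{"ax":0,"ay":0,"az":0,"x":0,"y":0,"z":-1,"jaw":0.88},{"ax":0,"ay":0,"az":0,"x":0,"y":0,"z":-1,"jaw":0.88},{"ax":0,"ay":0,"az":0,"x":0,"y":0,"z":-1,"jaw":0.88}])

```text
time: 22.8
position: [652.9, 115.8, 120.5]
orientation: [0.0, 0.707, 0.708, 0.0]
force: [1.5, -0.0, 0.3]
opening: 75.0
gripper_force: 0.0
```

Call:
send_rows(rows=[{"ax":0,"ay":0,"az":0,"x":-0.9,"y":-0.75,"z":-0.7,"jaw":0.7},{"ax":0,"ay":0,"az":0,"x":-0.9,"y":-0.75,"z":-0.7,"jaw":0.7},{"ax":0,"ay":0,"az":0,"x":-0.9,"y":-0.75,"z":-0.7,"jaw":0.7},{"ax":0,"ay":0,"az":0,"x":-0.9,"y":-0.75,"z":-0.7,"jaw":0.7},{"ax":0,"ay":0,"az":0,"x":-0.9,"y":-0.75,"z":-0.7,"jaw":0.7},{"ax":0,"ay":0,"az":0,"x":-0.9,"y":-0.75,"z":-0.7,"jaw":0.7},{"ax":0,"ay":0,"az":0,"x":-0.9,"y":-0.75,"z":-0.7,"jaw":0.7},{"ax":0,"ay":0,"az":0,"x":-0.9,"y":-0.75,"z":-0.7,"jaw":0.7},{"ax":0,"ay":0,"az":0,"x":0,"y":0,"z":0,"jaw":0.7},{"ax":0,"ay":0,"az":0,"x":0,"y":0,"z":0,"jaw":0.7}])

```text
time: 23.63
position: [533.3, -29.1, 232.5]
orientation: [0.001, 0.707, 0.707, 0.001]
force: [1.1, 0.0, -0.4]
opening: 59.7
gripper_force: 0.0
```

Run:
```python
from objs import *
go([420,-102.5,16]); objs(save="pics/w7.png"); objs("scene"); objs("side")
```

```text
t 23.63 p [533.3 -29.1 232.5] open 59.7 to go [-3.67 -5.69 10.81] yaw err to home -0.0
wrist lid64 px [405  18] [653.2 105.9] z 81.3 ext [52. 32.]
wrist lid64 px [387 109] [646.2  36. ] z 81.3 ext [51. 51.]
wrist lid64 px [368 195] [637.8 -44.6] z 81.3 ext [51. 51.]
wrist dot35 px [236 144] [508.5  -0.8] z 37.0 ext [19. 19.]
wrist dot35 px [161 234] [ 420.5 -102.7] z 36.9 ext [19. 20.]
wrist cap44 px [42  8] [335.3 124.1] z 46.1 ext [11. 15.]
wrist cap44 px [238 313] [ 507.7 -203.3] z 46.3 ext [30. 33.]
scene lid64 px [233 219] [638.  -44.3] z 81.1 ext [50. 49.]
scene lid64 px [274 224] [645.9  35.2] z 81.1 ext [50. 49.]
scene lid64 px [317 229] [652.4 115.2] z 81.1 ext [50. 48.]
scene dot35 px [260 198] [508.9  -0.6] z 37.1 ext [18. 16.]
scene cap44 px [350 200] [508.4 201. ] z 45.9 ext [34. 31.]
side lid64 px [306 155] [652.  113.8] z 79.6 ext [48. 44.]
side lid64 px [313 172] [644.9  34.9] z 79.6 ext [48. 52.]
side lid64 px [320 192] [636.1 -45.3] z 79.4 ext [48. 52.]
side dot35 px [271 200] [506.2  -0.9] z 35.6 ext [17. 14.]
side dot35 px [250 233] [ 419.1 -102.1] z 35.0 ext [18. 20.]
```

View pics/w7.png

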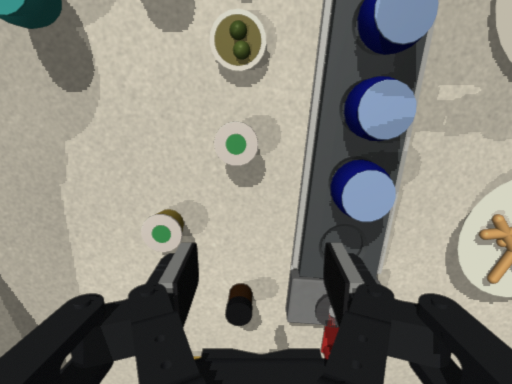

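All three lids in pockets 2–4 are at z 81 and within 2 mm. Pot dots are at (236,144) and (161,234), a vial at (239,305), and the lever at (328,335). Next is the pot at (508,-0.5).

Call:
send_rows(rows=[{"ax":0,"ay":0,"az":0,"x":0.48,"y":-0.42,"z":1,"jaw":0.76},{"ax":0,"ay":0,"az":0,"x":0.48,"y":-0.42,"z":1,"jaw":0.76},{"ax":0,"ay":0,"az":0,"x":0.47,"y":-0.43,"z":1,"jaw":0.76},{"ax":0,"ay":0,"az":0,"x":0,"y":0,"z":1,"jaw":0.76},{"ax":0,"ay":0,"az":0,"x":0,"y":0,"z":1,"jaw":0.76},{"ax":0,"ay":0,"az":0,"x":0,"y":0,"z":1,"jaw":0.76},{"ax":0,"ay":0,"az":0,"x":0,"y":0,"z":1,"jaw":0.76},{"ax":0,"ay":0,"az":0,"x":0,"y":0,"z":0,"jaw":0.76}])

```text
time: 24.45
position: [505.2, 1.0, 87.2]
orientation: [-0.002, 0.706, 0.708, -0.002]
force: [-1.1, -0.5, -1.0]
opening: 64.9
gripper_force: 0.0
```

Run:
```python
from objs import *
go([507.7,-0.8,10]); objs()
```

```text
t 24.45 p [505.2   1.   87.2] open 64.9 to go [-0.09  0.15  3.86] yaw err to home 0.003
wrist lid64 px [507 193] [625.6  31.2] z 81.3 ext [10. 30.]
wrist lid64 px [495 307] [631.8 -37.5] z 81.3 ext [30. 37.]
wrist dot35 px [265 220] [ 5.081e+02 -5.000e-01] z 36.9 ext [20. 22.]
wrist cap44 px [495  37] [632.1 105.9] z 46.8 ext [20. 35.]
wrist cap44 px [459 164] [625.5  35.8] z 46.9 ext [18. 53.]
wrist cap44 px [422 279] [613.9 -39. ] z 46.7 ext [12. 33.]
```

Call:
send_rows(rows=[{"ax":0,"ay":0,"az":0,"x":-0.07,"y":0.08,"z":1,"jaw":0.76},{"ax":0,"ay":0,"az":0,"x":0,"y":0,"z":1,"jaw":0.76},{"ax":0,"ay":0,"az":0,"x":0,"y":0,"z":1,"jaw":0.76},{"ax":0,"ay":0,"az":0,"x":0,"y":0,"z":0.85,"jaw":0.7},{"ax":0,"ay":0,"az":0,"x":0,"y":0,"z":0,"jaw":0.6},{"ax":0,"ay":0,"az":0,"x":0,"y":0,"z":0,"jaw":0.52},{"ax":0,"ay":0,"az":0,"x":0,"y":0,"z":0,"jaw":0.52},{"ax":0,"ay":0,"az":0,"x":0,"y":0,"z":0,"jaw":0.52}])

```text
time: 25.17
position: [510.4, -1.1, 15.5]
orientation: [0.001, 0.707, 0.708, 0.001]
force: [0.2, -0.3, -0.2]
opening: 44.2
gripper_force: 5.6
```

Call:
send_rows(rows=[{"ax":0,"ay":0,"az":0,"x":0,"y":0,"z":0,"jaw":0.65},{"ax":0,"ay":0,"az":0,"x":0,"y":-0.08,"z":0,"jaw":0.65},{"ax":0,"ay":0,"az":0,"x":0,"y":0,"z":0.35,"jaw":0.65},{"ax":0,"ay":0,"az":0,"x":0,"y":0,"z":0,"jaw":0.6},{"ax":0,"ay":0,"az":0,"x":0,"y":0,"z":0,"jaw":0.52},{"ax":0,"ay":0,"az":0,"x":0,"y":0,"z":0,"jaw":0.5},{"ax":0,"ay":0,"az":0,"x":0,"y":0,"z":0,"jaw":0.5}])

```text
time: 25.75
position: [507.5, -1.2, 7.0]
orientation: [-0.0, 0.707, 0.708, -0.0]
force: [-0.2, -0.2, 0.6]
opening: 43.4
gripper_force: 35.1
```

Call:
send_rows(rows=[{"ax":0,"ay":0,"az":0,"x":0,"y":0,"z":-0.3,"jaw":0.5},{"ax":0,"ay":0,"az":0,"x":0,"y":0,"z":-0.8,"jaw":0.5},{"ax":0,"ay":0,"az":0,"x":0,"y":0,"z":-1,"jaw":0.5},{"ax":0,"ay":0,"az":0,"x":0,"y":0,"z":-1,"jaw":0.5},{"ax":0,"ay":0,"az":0,"x":0,"y":0,"z":-1,"jaw":0.5},{"ax":0,"ay":0,"az":0,"x":0,"y":0,"z":-1,"jaw":0.5},{"ax":0,"ay":0,"az":0,"x":0.5,"y":-0.1,"z":-0.2,"jaw":0.5},{"ax":0,"ay":0,"az":0,"x":1,"y":-0.12,"z":0,"jaw":0.5},{"ax":0,"ay":0,"az":0,"x":1,"y":-0.12,"z":0,"jaw":0.5},{"ax":0,"ay":0,"az":0,"x":1,"y":-0.12,"z":0,"jaw":0.5}])

```text
time: 26.58
position: [497.9, 69.8, 113.0]
orientation: [-0.0, 0.707, 0.707, 0.0]
force: [-0.1, -0.8, -1.4]
opening: 43.9
gripper_force: 35.2
```

Call:
send_rows(rows=[{"ax":0,"ay":0,"az":0,"x":1,"y":-0.12,"z":0,"jaw":0.5},{"ax":0,"ay":0,"az":0,"x":1,"y":-0.12,"z":0,"jaw":0.5},{"ax":0,"ay":0,"az":0,"x":1,"y":-0.12,"z":0,"jaw":0.5},{"ax":0,"ay":0,"az":0,"x":1,"y":-0.12,"z":0,"jaw":0.5},{"ax":0,"ay":0,"az":0,"x":1,"y":-0.12,"z":0,"jaw":0.5},{"ax":0,"ay":0,"az":0,"x":1,"y":-0.12,"z":0,"jaw":0.5},{"ax":0,"ay":0,"az":0,"x":1,"y":-0.12,"z":0,"jaw":0.5},{"ax":0,"ay":0,"az":0,"x":1,"y":-0.12,"z":0,"jaw":0.5},{"ax":0,"ay":0,"az":0,"x":1,"y":-0.12,"z":0,"jaw":0.5},{"ax":0,"ay":0,"az":0,"x":1,"y":-0.12,"z":0,"jaw":0.5}])

```text
time: 27.42
position: [473.2, 270.0, 112.6]
orientation: [-0.0, 0.707, 0.708, -0.0]
force: [1.7, 0.2, 0.4]
opening: 43.2
gripper_force: 35.2
```

Call:
send_rows(rows=[{"ax":0,"ay":0,"az":0,"x":1,"y":-0.12,"z":0,"jaw":0.5},{"ax":0,"ay":0,"az":0,"x":1,"y":-0.12,"z":0,"jaw":0.5},{"ax":0,"ay":0,"az":0,"x":1,"y":-0.12,"z":0,"jaw":0.5},{"ax":0,"ay":0,"az":0,"x":0.6,"y":0,"z":0,"jaw":0.5},{"ax":0,"ay":0,"az":0,"x":0,"y":0,"z":0.8,"jaw":0.5},{"ax":0,"ay":0,"az":0,"x":0,"y":0,"z":0.8,"jaw":0.5},{"ax":0,"ay":0,"az":0,"x":0,"y":0,"z":0.8,"jaw":0.5},{"ax":0,"ay":0,"az":0,"x":0,"y":0,"z":0.8,"jaw":0.5},{"ax":0,"ay":0,"az":0,"x":0,"y":0,"z":0,"jaw":0.5}])

```text
time: 28.17
position: [464.8, 339.4, 46.1]
orientation: [-0.0, 0.707, 0.708, -0.002]
force: [-0.1, 0.1, -0.3]
opening: 43.2
gripper_force: 35.2
```

Call:
send_rows(rows=[{"ax":0,"ay":0,"az":0,"x":0,"y":0,"z":0.7,"jaw":0.5},{"ax":0,"ay":0,"az":0,"x":0,"y":0,"z":0.6,"jaw":0.5},{"ax":0,"ay":0,"az":0,"x":0,"y":0,"z":0.2,"jaw":0.5},{"ax":0,"ay":0,"az":0,"x":0,"y":0,"z":0,"jaw":0.58},{"ax":0,"ay":0,"az":0,"x":0,"y":0,"z":0,"jaw":0.65},{"ax":0,"ay":0,"az":0,"x":0,"y":0,"z":-0.3,"jaw":0.65},{"ax":0,"ay":0,"az":0,"x":0,"y":0,"z":-1,"jaw":0.65},{"ax":0,"ay":0,"az":0,"x":0,"y":0,"z":-1,"jaw":0.65},{"ax":0,"ay":0,"az":0,"x":0,"y":0,"z":-1,"jaw":0.65},{"ax":0,"ay":0,"az":0,"x":0,"y":0,"z":-1,"jaw":0.65}])

```text
time: 29.0
position: [467.1, 340.9, 107.3]
orientation: [0.0, 0.707, 0.708, 0.001]
force: [-0.1, 0.6, -0.4]
opening: 55.7
gripper_force: 0.0
```

Call:
send_rows(rows=[{"ax":0,"ay":0,"az":0,"x":-1,"y":0.32,"z":-0.3,"jaw":0.62},{"ax":0,"ay":0,"az":0,"x":-1,"y":0.32,"z":0,"jaw":0.62},{"ax":0,"ay":0,"az":0,"x":-1,"y":0.32,"z":0,"jaw":0.62},{"ax":0,"ay":0,"az":0,"x":-1,"y":0.32,"z":0,"jaw":0.62},{"ax":0,"ay":0,"az":0,"x":-1,"y":0.32,"z":0,"jaw":0.62},{"ax":0,"ay":0,"az":0,"x":-1,"y":0.32,"z":0,"jaw":0.62},{"ax":0,"ay":0,"az":0,"x":-0.9,"y":0.25,"z":0,"jaw":0.62},{"ax":0,"ay":0,"az":0,"x":0,"y":0,"z":0,"jaw":0.62},{"ax":0,"ay":0,"az":0,"x":0,"y":0,"z":0,"jaw":0.62}])

```text
time: 29.75
position: [511.0, 202.3, 112.2]
orientation: [0.0, 0.707, 0.707, 0.001]
force: [0.1, -0.0, -0.3]
opening: 53.0
gripper_force: 0.0
```

```bash
sed -i 's/abs(Y)<300/abs(Y)<450/; s/(V<60)&(Z>42)/(V<60)\&(Z>41)/' objs.py
python3 - <<'E'
from objs import *
go([507.7,200.5,8]); objs(); objs("side")
E
```

```text
t 29.75 p [511.  202.3 112.2] open 53.0 to go [-0.1  -0.17  5.21] yaw err to home -0.001
wrist lid64 px [494 330] [662.3 128. ] z 81.3 ext [33. 27.]
wrist cap44 px [378 143] [590.2 249. ] z 46.6 ext [16. 20.]
wrist cap44 px [256 210] [508.9 201.3] z 46.3 ext [31. 33.]
wrist cap44 px [ 32 296] [336.3 133. ] z 45.5 ext [12. 29.]
side lid64 px [306 155] [651.3 112.7] z 79.6 ext [49. 46.]
side lid64 px [313 172] [644.9  35.7] z 79.5 ext [49. 50.]
side lid64 px [320 192] [636.8 -44.3] z 79.3 ext [46. 51.]
side dot35 px [253 134] [529.2 309.6] z 36.1 ext [36. 17.]
side dot35 px [250 233] [ 419.  -101.9] z 35.1 ext [18. 19.]
side cap44 px [293 257] [ 505.2 -204.3] z 44.3 ext [29. 31.]
```

Call:
send_rows(rows=[{"ax":0,"ay":0,"az":0,"x":-0.06,"y":-0.12,"z":1,"jaw":0.62},{"ax":0,"ay":0,"az":0,"x":0,"y":0,"z":1,"jaw":0.62},{"ax":0,"ay":0,"az":0,"x":0,"y":0,"z":1,"jaw":0.62},{"ax":0,"ay":0,"az":0,"x":0,"y":0,"z":1,"jaw":0.62},{"ax":0,"ay":0,"az":0,"x":0,"y":0,"z":0.8,"jaw":0.62},{"ax":0,"ay":0,"az":0,"x":0,"y":0,"z":0.3,"jaw":0.55},{"ax":0,"ay":0,"az":0,"x":0,"y":0,"z":0,"jaw":0.45},{"ax":0,"ay":0,"az":0,"x":0,"y":0,"z":0,"jaw":0.36},{"ax":0,"ay":0,"az":0,"x":0,"y":0,"z":0,"jaw":0.35},{"ax":0,"ay":0,"az":0,"x":0,"y":0,"z":0,"jaw":0.35}])

```text
time: 30.68
position: [508.7, 202.0, 10.2]
orientation: [0.0, 0.707, 0.708, 0.001]
force: [-0.6, -0.3, -0.3]
opening: 30.7
gripper_force: 48.2
```

Call:
send_rows(rows=[{"ax":0,"ay":0,"az":0,"x":0,"y":0,"z":-0.4,"jaw":0.35},{"ax":0,"ay":0,"az":0,"x":0,"y":0,"z":-1,"jaw":0.35},{"ax":0,"ay":0,"az":0,"x":0,"y":0,"z":-1,"jaw":0.35},{"ax":0,"ay":0,"az":0,"x":0,"y":0,"z":-1,"jaw":0.35},{"ax":0,"ay":0,"az":0,"x":-0.4,"y":0,"z":-1,"jaw":0.35},{"ax":0,"ay":0,"az":0,"x":-1,"y":-0.07,"z":-0.4,"jaw":0.35},{"ax":0,"ay":0,"az":0,"x":-1,"y":-0.07,"z":0,"jaw":0.35},{"ax":0,"ay":0,"az":0,"x":-1,"y":-0.07,"z":0,"jaw":0.35},{"ax":0,"ay":0,"az":0,"x":-1,"y":-0.07,"z":0,"jaw":0.35},{"ax":0,"ay":0,"az":0,"x":-1,"y":-0.07,"z":0,"jaw":0.35}])

```text
time: 31.52
position: [501.3, 92.7, 106.4]
orientation: [0.0, 0.707, 0.708, 0.001]
force: [-0.5, 0.5, -0.7]
opening: 30.6
gripper_force: 48.2
```

Call:
send_rows(rows=[{"ax":0,"ay":0,"az":0,"x":-1,"y":-0.08,"z":0,"jaw":0.35},{"ax":0,"ay":0,"az":0,"x":-1,"y":-0.08,"z":0,"jaw":0.35},{"ax":0,"ay":0,"az":0,"x":-1,"y":-0.08,"z":0,"jaw":0.35},{"ax":0,"ay":0,"az":0,"x":-1,"y":-0.08,"z":0,"jaw":0.35},{"ax":0,"ay":0,"az":0,"x":-1,"y":-0.08,"z":0,"jaw":0.35},{"ax":0,"ay":0,"az":0,"x":-1,"y":-0.08,"z":0,"jaw":0.35},{"ax":0,"ay":0,"az":0,"x":-1,"y":-0.08,"z":0,"jaw":0.35},{"ax":0,"ay":0,"az":0,"x":-1,"y":-0.08,"z":0,"jaw":0.35},{"ax":0,"ay":0,"az":0,"x":-1,"y":-0.08,"z":0,"jaw":0.35},{"ax":0,"ay":0,"az":0,"x":-1,"y":-0.08,"z":0,"jaw":0.35}])

```text
time: 32.35
position: [485.5, -107.6, 106.3]
orientation: [0.001, 0.707, 0.708, 0.0]
force: [0.2, -1.7, 0.4]
opening: 31.0
gripper_force: 48.2
```

Call:
send_rows(rows=[{"ax":0,"ay":0,"az":0,"x":-1,"y":-0.08,"z":0,"jaw":0.35},{"ax":0,"ay":0,"az":0,"x":-1,"y":-0.08,"z":0,"jaw":0.35},{"ax":0,"ay":0,"az":0,"x":-1,"y":-0.08,"z":0,"jaw":0.35},{"ax":0,"ay":0,"az":0,"x":-1,"y":-0.08,"z":0,"jaw":0.35},{"ax":0,"ay":0,"az":0,"x":-1,"y":-0.08,"z":0,"jaw":0.35},{"ax":0,"ay":0,"az":0,"x":-1,"y":-0.08,"z":0,"jaw":0.35},{"ax":0,"ay":0,"az":0,"x":-1,"y":-0.08,"z":0,"jaw":0.35},{"ax":0,"ay":0,"az":0,"x":-1,"y":-0.08,"z":0,"jaw":0.35},{"ax":0,"ay":0,"az":0,"x":-1,"y":-0.08,"z":0,"jaw":0.35},{"ax":0,"ay":0,"az":0,"x":-1,"y":-0.08,"z":0,"jaw":0.35}])

```text
time: 33.18
position: [469.7, -307.7, 106.3]
orientation: [0.001, 0.707, 0.708, 0.0]
force: [1.3, -0.2, 0.1]
opening: 31.0
gripper_force: 48.2
```

Call:
send_rows(rows=[{"ax":0,"ay":0,"az":0,"x":-1,"y":0,"z":0,"jaw":0.35},{"ax":0,"ay":0,"az":0,"x":-1,"y":0,"z":0,"jaw":0.35},{"ax":0,"ay":0,"az":0,"x":-1,"y":0,"z":0,"jaw":0.35},{"ax":0,"ay":0,"az":0,"x":-1,"y":0,"z":0,"jaw":0.35},{"ax":0,"ay":0,"az":0,"x":-1,"y":0,"z":0,"jaw":0.35},{"ax":0,"ay":0,"az":0,"x":0,"y":0,"z":0,"jaw":0.35},{"ax":0,"ay":0,"az":0,"x":0,"y":0,"z":0,"jaw":0.35}])

```text
time: 33.77
position: [469.8, -407.4, 106.1]
orientation: [0.001, 0.707, 0.707, 0.0]
force: [-0.7, 0.9, -0.8]
opening: 30.8
gripper_force: 48.2
```

Call:
send_rows(rows=[{"ax":0,"ay":0,"az":0,"x":0,"y":0,"z":1,"jaw":0.35},{"ax":0,"ay":0,"az":0,"x":0,"y":0,"z":1,"jaw":0.35},{"ax":0,"ay":0,"az":0,"x":0,"y":0,"z":1,"jaw":0.35},{"ax":0,"ay":0,"az":0,"x":0,"y":0,"z":0.8,"jaw":0.35},{"ax":0,"ay":0,"az":0,"x":0,"y":0,"z":0.4,"jaw":0.35},{"ax":0,"ay":0,"az":0,"x":0,"y":0,"z":0.2,"jaw":0.35},{"ax":0,"ay":0,"az":0,"x":0,"y":0,"z":0,"jaw":0.37},{"ax":0,"ay":0,"az":0,"x":0,"y":0,"z":0,"jaw":0.45},{"ax":0,"ay":0,"az":0,"x":0,"y":0,"z":0,"jaw":0.52}])

```text
time: 34.52
position: [470.5, -406.9, 18.3]
orientation: [0.001, 0.707, 0.708, 0.0]
force: [0.4, -0.3, 0.2]
opening: 44.7
gripper_force: 0.0
```

Call:
send_rows(rows=[{"ax":0,"ay":0,"az":0,"x":0,"y":0,"z":-0.4,"jaw":0.55},{"ax":0,"ay":0,"az":0,"x":0,"y":0,"z":-1,"jaw":0.6},{"ax":0,"ay":0,"az":0,"x":0,"y":0,"z":-1,"jaw":0.6},{"ax":0,"ay":0,"az":0,"x":0,"y":0,"z":-1,"jaw":0.6},{"ax":0,"ay":0,"az":0,"x":0,"y":0,"z":-1,"jaw":0.6},{"ax":0,"ay":0,"az":0,"x":1,"y":0.19,"z":0,"jaw":0.62},{"ax":0,"ay":0,"az":0,"x":1,"y":0.19,"z":0,"jaw":0.62},{"ax":0,"ay":0,"az":0,"x":1,"y":0.19,"z":0,"jaw":0.62},{"ax":0,"ay":0,"az":0,"x":1,"y":0.19,"z":0,"jaw":0.62},{"ax":0,"ay":0,"az":0,"x":1,"y":0.19,"z":0,"jaw":0.62}])

```text
time: 35.35
position: [489.1, -305.9, 106.5]
orientation: [0.001, 0.707, 0.707, 0.0]
force: [-0.4, -0.2, -0.3]
opening: 52.9
gripper_force: 0.0
```

Call:
send_rows(rows=[{"ax":0,"ay":0,"az":0,"x":1,"y":0.19,"z":0,"jaw":0.62},{"ax":0,"ay":0,"az":0,"x":1,"y":0.19,"z":0,"jaw":0.62},{"ax":0,"ay":0,"az":0,"x":1,"y":0.19,"z":0,"jaw":0.62},{"ax":0,"ay":0,"az":0,"x":1,"y":0.19,"z":0,"jaw":0.62},{"ax":0,"ay":0,"az":0,"x":1,"y":0.15,"z":0,"jaw":0.62},{"ax":0,"ay":0,"az":0,"x":0,"y":0,"z":0,"jaw":0.62},{"ax":0,"ay":0,"az":0,"x":0,"y":0,"z":0,"jaw":0.62}])

```text
time: 35.93
position: [507.3, -206.0, 106.2]
orientation: [0.001, 0.706, 0.708, 0.0]
force: [0.4, 0.2, -0.2]
opening: 52.8
gripper_force: 0.0
```

Run:
```python
from objs import *
go([507.5,-203.5,8]); objs(); objs("side")
```

```text
t 35.93 p [ 507.3 -206.   106.2] open 52.8 to go [0.13 0.   4.91] yaw err to home 0.003
wrist dot35 px [117  47] [ 420.4 -102.8] z 36.9 ext [21. 21.]
wrist cap44 px [260 209] [ 507.4 -203.7] z 46.3 ext [32. 33.]
side dot35 px [250 233] [ 419.1 -102.6] z 35.6 ext [18. 19.]
side cap44 px [293 257] [ 505.  -203.9] z 44.5 ext [30. 30.]
side cap44 px [307 340] [ 469.5 -406.9] z 48.8 ext [31. 30.]
```

Call:
send_rows(rows=[{"ax":0,"ay":0,"az":0,"x":0.12,"y":0,"z":1,"jaw":0.62},{"ax":0,"ay":0,"az":0,"x":0,"y":0,"z":1,"jaw":0.62},{"ax":0,"ay":0,"az":0,"x":0,"y":0,"z":1,"jaw":0.62},{"ax":0,"ay":0,"az":0,"x":0,"y":0,"z":1,"jaw":0.62},{"ax":0,"ay":0,"az":0,"x":0,"y":0,"z":0.6,"jaw":0.62},{"ax":0,"ay":0,"az":0,"x":0,"y":0,"z":0.2,"jaw":0.55},{"ax":0,"ay":0,"az":0,"x":0,"y":0,"z":0,"jaw":0.45},{"ax":0,"ay":0,"az":0,"x":0,"y":0,"z":0,"jaw":0.36},{"ax":0,"ay":0,"az":0,"x":0,"y":0,"z":0,"jaw":0.35},{"ax":0,"ay":0,"az":0,"x":0,"y":0,"z":0,"jaw":0.35}])

```text
time: 36.87
position: [507.4, -204.4, 10.1]
orientation: [0.001, 0.707, 0.708, 0.0]
force: [-0.1, -0.7, -0.1]
opening: 31.4
gripper_force: 48.0
```

Call:
send_rows(rows=[{"ax":0,"ay":0,"az":0,"x":0,"y":0,"z":-0.4,"jaw":0.35},{"ax":0,"ay":0,"az":0,"x":0,"y":0,"z":-1,"jaw":0.35},{"ax":0,"ay":0,"az":0,"x":0,"y":0,"z":-1,"jaw":0.35},{"ax":0,"ay":0,"az":0,"x":0,"y":0,"z":-1,"jaw":0.35},{"ax":0,"ay":0,"az":0,"x":0,"y":0,"z":-1,"jaw":0.35},{"ax":0,"ay":0,"az":0,"x":-1,"y":-0.29,"z":0,"jaw":0.35},{"ax":0,"ay":0,"az":0,"x":-1,"y":-0.29,"z":0,"jaw":0.35},{"ax":0,"ay":0,"az":0,"x":-1,"y":-0.29,"z":0,"jaw":0.35},{"ax":0,"ay":0,"az":0,"x":-1,"y":-0.29,"z":0,"jaw":0.35},{"ax":0,"ay":0,"az":0,"x":-1,"y":-0.29,"z":0,"jaw":0.35}])

```text
time: 37.7
position: [477.9, -305.0, 98.4]
orientation: [0.001, 0.706, 0.708, 0.0]
force: [0.9, -0.7, -1.2]
opening: 31.2
gripper_force: 48.0
```

Call:
send_rows(rows=[{"ax":0,"ay":0,"az":0,"x":-1,"y":-0.29,"z":0,"jaw":0.35},{"ax":0,"ay":0,"az":0,"x":-1,"y":-0.2,"z":0,"jaw":0.35},{"ax":0,"ay":0,"az":0,"x":0,"y":0,"z":0,"jaw":0.35},{"ax":0,"ay":0,"az":0,"x":0,"y":0,"z":0,"jaw":0.35}])

```text
time: 38.03
position: [468.1, -344.9, 98.0]
orientation: [0.001, 0.707, 0.707, 0.0]
force: [1.3, 0.8, -0.3]
opening: 31.0
gripper_force: 48.0
```

Call:
send_rows(rows=[{"ax":0,"ay":0,"az":0,"x":0,"y":0,"z":1,"jaw":0.35},{"ax":0,"ay":0,"az":0,"x":0,"y":0,"z":1,"jaw":0.35},{"ax":0,"ay":0,"az":0,"x":0,"y":0,"z":1,"jaw":0.35},{"ax":0,"ay":0,"az":0,"x":0,"y":0,"z":0.7,"jaw":0.35},{"ax":0,"ay":0,"az":0,"x":0,"y":0,"z":0.3,"jaw":0.35},{"ax":0,"ay":0,"az":0,"x":0,"y":0,"z":0,"jaw":0.35},{"ax":0,"ay":0,"az":0,"x":0,"y":0,"z":0,"jaw":0.37},{"ax":0,"ay":0,"az":0,"x":0,"y":0,"z":0,"jaw":0.45},{"ax":0,"ay":0,"az":0,"x":0,"y":0,"z":0,"jaw":0.52},{"ax":0,"ay":0,"az":0,"x":0,"y":0,"z":-0.4,"jaw":0.55}])

```text
time: 38.87
position: [467.9, -343.8, 25.1]
orientation: [-0.0, 0.707, 0.708, -0.0]
force: [-1.1, -0.2, 0.2]
opening: 47.1
gripper_force: 0.0
```

Call:
send_rows(rows=[{"ax":0,"ay":0,"az":0,"x":0,"y":0,"z":-1,"jaw":0.6},{"ax":0,"ay":0,"az":0,"x":0,"y":0,"z":-1,"jaw":0.6},{"ax":0,"ay":0,"az":0,"x":0,"y":0,"z":-1,"jaw":0.6},{"ax":0,"ay":0,"az":0,"x":0,"y":0,"z":-1,"jaw":0.6},{"ax":0,"ay":0,"az":0,"x":1,"y":-0.2,"z":0,"jaw":0.76},{"ax":0,"ay":0,"az":0,"x":1,"y":-0.2,"z":0,"jaw":0.76},{"ax":0,"ay":0,"az":0,"x":1,"y":-0.2,"z":0,"jaw":0.76},{"ax":0,"ay":0,"az":0,"x":1,"y":-0.2,"z":0,"jaw":0.76},{"ax":0,"ay":0,"az":0,"x":1,"y":-0.2,"z":0,"jaw":0.76},{"ax":0,"ay":0,"az":0,"x":1,"y":-0.2,"z":0,"jaw":0.76}])

```text
time: 39.7
position: [444.0, -223.5, 106.3]
orientation: [0.001, 0.707, 0.708, 0.0]
force: [0.2, -0.1, 0.3]
opening: 64.7
gripper_force: 0.0
```

Call:
send_rows(rows=[{"ax":0,"ay":0,"az":0,"x":1,"y":-0.2,"z":0,"jaw":0.76},{"ax":0,"ay":0,"az":0,"x":1,"y":-0.2,"z":0,"jaw":0.76},{"ax":0,"ay":0,"az":0,"x":1,"y":-0.2,"z":0,"jaw":0.76},{"ax":0,"ay":0,"az":0,"x":1,"y":-0.2,"z":0,"jaw":0.76},{"ax":0,"ay":0,"az":0,"x":1,"y":-0.2,"z":0,"jaw":0.76},{"ax":0,"ay":0,"az":0,"x":1,"y":-0.2,"z":0,"jaw":0.76},{"ax":0,"ay":0,"az":0,"x":0,"y":0,"z":0,"jaw":0.76},{"ax":0,"ay":0,"az":0,"x":0,"y":0,"z":0,"jaw":0.76}])

```text
time: 40.37
position: [420.1, -103.7, 106.0]
orientation: [0.001, 0.706, 0.708, 0.0]
force: [-0.1, -0.1, 0.3]
opening: 65.0
gripper_force: 0.0
```

Run:
```python
from objs import *
go([420,-102.7,8]); objs(); objs("side"); objs("scene")
```

```text
t 40.37 p [ 420.1 -103.7  106. ] open 65.0 to go [ 0.05 -0.01  4.9 ] yaw err to home 0.003
wrist dot35 px [260 207] [ 420.5 -102.7] z 36.9 ext [20. 21.]
side lid64 px [306 155] [651.6 114.1] z 79.6 ext [47. 45.]
side lid64 px [313 172] [644.5  36. ] z 79.5 ext [48. 49.]
side lid64 px [320 192] [636.3 -44.1] z 79.6 ext [48. 48.]
side dot35 px [218 138] [412.2 320.9] z 37.2 ext [59. 30.]
side dot35 px [250 233] [ 419.2 -102.8] z 35.2 ext [18. 17.]
side cap44 px [297 312] [ 468.1 -342.8] z 48.6 ext [31. 32.]
side cap44 px [307 340] [ 468.6 -406.8] z 48.7 ext [30. 31.]
scene lid64 px [233 219] [638.  -44.5] z 81.0 ext [49. 49.]
scene lid64 px [274 224] [646.2  36. ] z 81.1 ext [49. 47.]
scene lid64 px [317 229] [652.4 115.3] z 81.1 ext [50. 48.]
scene dot35 px [221 175] [ 419.9 -102. ] z 36.9 ext [16. 16.]
```

Call:
send_rows(rows=[{"ax":0,"ay":0,"az":0,"x":0.05,"y":0,"z":1,"jaw":0.76},{"ax":0,"ay":0,"az":0,"x":0,"y":0,"z":1,"jaw":0.76},{"ax":0,"ay":0,"az":0,"x":0,"y":0,"z":1,"jaw":0.76},{"ax":0,"ay":0,"az":0,"x":0,"y":0,"z":1,"jaw":0.76},{"ax":0,"ay":0,"az":0,"x":0,"y":0,"z":0.7,"jaw":0.76},{"ax":0,"ay":0,"az":0,"x":0,"y":0,"z":0.2,"jaw":0.65},{"ax":0,"ay":0,"az":0,"x":0,"y":0,"z":0,"jaw":0.58},{"ax":0,"ay":0,"az":0,"x":0,"y":0,"z":0,"jaw":0.52},{"ax":0,"ay":0,"az":0,"x":0,"y":0,"z":0,"jaw":0.5},{"ax":0,"ay":0,"az":0,"x":0,"y":0,"z":0,"jaw":0.5}])

```text
time: 41.35
position: [420.5, -103.5, 7.9]
orientation: [0.001, 0.707, 0.708, 0.0]
force: [-0.4, -0.8, -0.8]
opening: 43.4
gripper_force: 34.2
```

Call:
send_rows(rows=[{"ax":0,"ay":0,"az":0,"x":0,"y":0,"z":-0.3,"jaw":0.5},{"ax":0,"ay":0,"az":0,"x":0,"y":0,"z":-0.8,"jaw":0.5},{"ax":0,"ay":0,"az":0,"x":0,"y":0,"z":-1,"jaw":0.5},{"ax":0,"ay":0,"az":0,"x":0,"y":0,"z":-1,"jaw":0.5},{"ax":0,"ay":0,"az":0,"x":0,"y":0,"z":-1,"jaw":0.5},{"ax":0,"ay":0,"az":0,"x":0.5,"y":0,"z":-1,"jaw":0.5},{"ax":0,"ay":0,"az":0,"x":1,"y":0.1,"z":-0.2,"jaw":0.5},{"ax":0,"ay":0,"az":0,"x":1,"y":0.1,"z":0,"jaw":0.5},{"ax":0,"ay":0,"az":0,"x":1,"y":0.1,"z":0,"jaw":0.5},{"ax":0,"ay":0,"az":0,"x":1,"y":0.1,"z":0,"jaw":0.5}])

```text
time: 42.18
position: [428.0, -12.3, 114.3]
orientation: [0.001, 0.707, 0.708, 0.001]
force: [0.0, -0.3, -0.6]
opening: 43.2
gripper_force: 34.2
```

Remaining travel is 420 mm in +y (21 rows) and 40 mm in +x.

Call:
send_rows(rows=[{"ax":0,"ay":0,"az":0,"x":1,"y":0.1,"z":0,"jaw":0.5},{"ax":0,"ay":0,"az":0,"x":1,"y":0.1,"z":0,"jaw":0.5},{"ax":0,"ay":0,"az":0,"x":1,"y":0.1,"z":0,"jaw":0.5},{"ax":0,"ay":0,"az":0,"x":1,"y":0.1,"z":0,"jaw":0.5},{"ax":0,"ay":0,"az":0,"x":1,"y":0.1,"z":0,"jaw":0.5},{"ax":0,"ay":0,"az":0,"x":1,"y":0.1,"z":0,"jaw":0.5},{"ax":0,"ay":0,"az":0,"x":1,"y":0.1,"z":0,"jaw":0.5},{"ax":0,"ay":0,"az":0,"x":1,"y":0.1,"z":0,"jaw":0.5},{"ax":0,"ay":0,"az":0,"x":1,"y":0.1,"z":0,"jaw":0.5},{"ax":0,"ay":0,"az":0,"x":1,"y":0.1,"z":0,"jaw":0.5}])

```text
time: 43.02
position: [447.4, 188.0, 114.1]
orientation: [0.0, 0.707, 0.708, 0.0]
force: [0.0, -1.0, -0.6]
opening: 43.6
gripper_force: 34.2
```

Call:
send_rows(rows=[{"ax":0,"ay":0,"az":0,"x":1,"y":0.1,"z":0,"jaw":0.5},{"ax":0,"ay":0,"az":0,"x":1,"y":0.1,"z":0,"jaw":0.5},{"ax":0,"ay":0,"az":0,"x":1,"y":0.1,"z":0,"jaw":0.5},{"ax":0,"ay":0,"az":0,"x":1,"y":0.1,"z":0,"jaw":0.5},{"ax":0,"ay":0,"az":0,"x":1,"y":0.1,"z":0,"jaw":0.5},{"ax":0,"ay":0,"az":0,"x":1,"y":0.1,"z":0,"jaw":0.5},{"ax":0,"ay":0,"az":0,"x":1,"y":0.1,"z":0,"jaw":0.5},{"ax":0,"ay":0,"az":0,"x":1,"y":0.1,"z":0,"jaw":0.5},{"ax":0,"ay":0,"az":0,"x":1,"y":0.1,"z":0,"jaw":0.5},{"ax":0,"ay":0,"az":0,"x":1,"y":0.1,"z":0,"jaw":0.5}])

```text
time: 43.85
position: [467.1, 387.9, 114.2]
orientation: [0.0, 0.707, 0.708, 0.0]
force: [-0.0, 0.7, -0.7]
opening: 43.3
gripper_force: 34.2
```

Call:
send_rows(rows=[{"ax":0,"ay":0,"az":0,"x":0.9,"y":0,"z":0,"jaw":0.5},{"ax":0,"ay":0,"az":0,"x":0,"y":0,"z":0,"jaw":0.5},{"ax":0,"ay":0,"az":0,"x":0,"y":0,"z":0,"jaw":0.5}])

```text
time: 44.1
position: [466.8, 405.5, 113.8]
orientation: [0.0, 0.706, 0.708, 0.0]
force: [0.4, -0.1, -0.7]
opening: 43.6
gripper_force: 34.2
```

Run:
```python
from objs import *
go([468,408,16]); objs("scene",save="pics/s2.png")
cv2.imwrite("pics/s2c.png",cv2.resize(cv2.imread("pics/s2.png")[110:260,340:500],(800,600)[:2]))
```

```text
t 44.1 p [466.8 405.5 113.8] open 43.6 to go [0.12 0.06 4.89] yaw err to home 0.003
scene lid64 px [232 220] [640.7 -44. ] z 81.1 ext [46. 51.]
scene lid64 px [275 225] [646.6  35.2] z 81.1 ext [49. 49.]
scene lid64 px [317 229] [652.2 116.1] z 81.0 ext [50. 50.]
```

View pics/s2c.png

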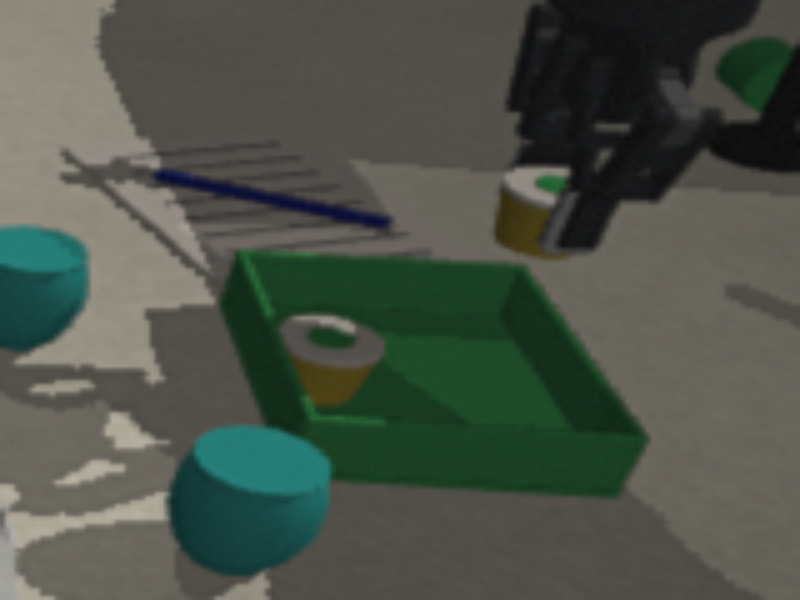

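The crop shows the first pot upright inside the green tub (332,360), with the right side of the tub free. The second pot is held above it (535,210). I'll lower it and release.

Call:
send_rows(rows=[{"ax":0,"ay":0,"az":0,"x":0,"y":0,"z":1,"jaw":0.5},{"ax":0,"ay":0,"az":0,"x":0,"y":0,"z":1,"jaw":0.5},{"ax":0,"ay":0,"az":0,"x":0,"y":0,"z":1,"jaw":0.5},{"ax":0,"ay":0,"az":0,"x":0,"y":0,"z":1,"jaw":0.5},{"ax":0,"ay":0,"az":0,"x":0,"y":0,"z":0.6,"jaw":0.5},{"ax":0,"ay":0,"az":0,"x":0,"y":0,"z":0.2,"jaw":0.5},{"ax":0,"ay":0,"az":0,"x":0,"y":0,"z":0,"jaw":0.58},{"ax":0,"ay":0,"az":0,"x":0,"y":0,"z":0,"jaw":0.65}])

```text
time: 44.82
position: [467.6, 404.9, 17.9]
orientation: [0.0, 0.707, 0.708, 0.0]
force: [-0.4, -0.6, -0.3]
opening: 55.6
gripper_force: 0.0
```

Call:
send_rows(rows=[{"ax":0,"ay":0,"az":0,"x":0,"y":0,"z":-0.3,"jaw":0.65},{"ax":0,"ay":0,"az":0,"x":0,"y":0,"z":-1,"jaw":0.65},{"ax":0,"ay":0,"az":0,"x":0,"y":0,"z":-1,"jaw":0.65},{"ax":0,"ay":0,"az":0,"x":0,"y":0,"z":-1,"jaw":0.65},{"ax":0,"ay":0,"az":0,"x":0,"y":0,"z":-1,"jaw":0.65},{"ax":0,"ay":0,"az":0,"x":0,"y":0,"z":-1,"jaw":0.65},{"ax":0,"ay":0,"az":0,"x":0,"y":0,"z":-1,"jaw":0.65},{"ax":0,"ay":0,"az":0,"x":0,"y":0,"z":-1,"jaw":0.65},{"ax":0,"ay":0,"az":0,"x":0,"y":0,"z":-1,"jaw":0.65},{"ax":0,"ay":0,"az":0,"x":0,"y":0,"z":0,"jaw":0.65}])

```text
time: 45.65
position: [469.2, 406.7, 189.2]
orientation: [0.0, 0.707, 0.708, 0.004]
force: [0.8, 0.5, 0.3]
opening: 55.4
gripper_force: 0.0
```

Run:
```python
from objs import *
objs("scene",save="pics/s3.png"); objs("side",save="pics/d3.png"); print(get_obs()["position"])
a=cv2.imread("pics/s3.png")[100:300,40:500]; cv2.imwrite("pics/f.png",np.vstack([cv2.resize(a,(690,300)),cv2.resize(cv2.imread("pics/d3.png")[100:384,150:420],(285,300)) if 0 else cv2.resize(cv2.imread("pics/d3.png")[90:390,100:512],(690,300))]))
```

```text
scene lid64 px [237 224] [647.4 -38.5] z 81.0 ext [32. 39.]
scene lid64 px [274 224] [645.7  35.3] z 81.1 ext [50. 49.]
scene lid64 px [317 228] [652.2 116.1] z 81.1 ext [50. 50.]
side lid64 px [306 155] [651.7 114.2] z 79.4 ext [48. 46.]
side lid64 px [313 172] [645.4  36.5] z 79.6 ext [48. 50.]
side cap44 px [297 311] [ 468.3 -343.1] z 48.8 ext [31. 32.]
side cap44 px [307 340] [ 469.4 -407.1] z 48.6 ext [31. 31.]
[467.67243694 405.41073491 185.1800196 ]
```

View pics/f.png

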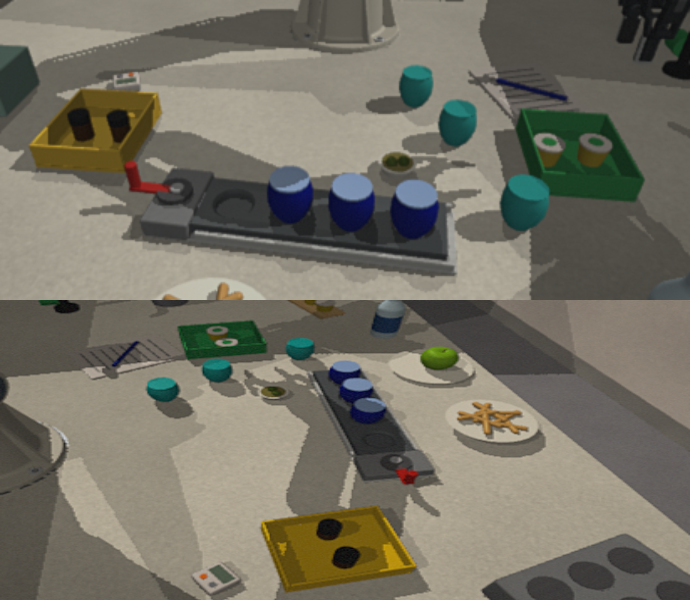

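The final view shows three cobalt glasses upright in pockets 2–4. Both pots are in the green tub, both vials in the yellow tub, the lever points along -y, the dish is in place, and the arm is clear. I'm handing it in.

```bash
python3 -c "
from plant import *
print(job_done())"
```

```text
the job is handed in; nothing more can be done
None
```

The job is handed in, though no verdict came back: cam turned to its stop with the tray tight, all three blue glasses upright in pockets 2–4, both pots in the green tub, both vials in the yellow tub, and nothing else moved.

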